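# Close the brewing vessel with its camlock cap

## Task

Close the little steel brewing vessel: put the camlock cap, with its two arms still open, onto the grooved filling neck and push it straight down, firmly but not hard (20 to 30 newtons), until it sits fully home on its rubber gasket. Then swing its two cam arms down one after the other, each all the way to its stop, so that both lock the cap down. Do not force the cap or an arm, and leave the other things on the worktop where they are.

Things in the scene. Friction and masses are not known exactly. Their poses are not given: they have to be found in the camera images.
- cap: The camlock cap: aluminium, 60 mm diameter, 52 mm tall (flat middle of the top at 51), 0.53 kg, standing mouth down on the worktop, a steel cam arm at its left and right. Origin: centre of its mouth, z up along its axis; arms on its +y (cam_a) and -y side (cam_b); +x and -x sides plain, free to grip. Blind socket 50 mm wide, 46 mm deep. Pushed off its axis it cocks: give way to side forces.
- fermenter: The brewing vessel, stainless steel, heavy, does not move: 188 mm wide, lid at 88 mm, a handle on its +y and -y side (to 120 mm from the axis, 60 mm high), a drain tap on its -x side (to 132 mm). Origin: centre of its underside on the worktop; z up along the neck's axis. The upright filling neck's top stands 184 to 196 mm above the worktop: its adaptor is screwed in more or less far.
- cap_seat (a point): Centre of the socket's inner end, 46 mm above the cap's origin. The neck: grooved aluminium adaptor, 48 mm wide, tapered over its top 7 mm to 41 mm; cam groove 19 to 38 mm below its top, 56 mm flange 50 mm below. In the socket a rubber lip seal rubs over the last 12 mm (up to 10 N); then a gasket 5 mm thick meets the neck's top and pushes back 8 N per mm. 20 to 30 N seats it; above 38 N forces it.
- cam_a (a joint): Angle of the arm on the cap's +y side, rad: 0 fully open, 2.112 closed at its stop; starts open, 0 to 0.1. It swings outwards and down. At 0 the lever's outer face looks up and 49 degrees inwards over the cap; closed it looks outwards and 18 degrees up. Stiff hinge: stays where it is left.
- cam_b (a joint): The same for the arm on the cap's -y side. Either arm turns with about 3 N at its push point until the cam bites in the groove (from about 1.2), then needs 5 to 12 N; the last 0.07 before the stop are past dead centre and hold by themselves. If the cap is not home or stands askew the cam meets the neck early and the arm is much harder to turn. More than 40 N on an arm forces it.
- cam_a_pin (a point): Middle of arm cam_a's hinge pin: 30 mm from the cap's axis on its +y side, 18 mm above the mouth. The hinge axis is parallel to the cap's x axis.
- cam_b_pin (a point): Middle of arm cam_b's hinge pin, likewise on the cap's -y side.
- cam_a_push (a point): Push point of cam_a: middle of the lever's outer face, 39 mm from the pin; moves with the arm. The lever is 15 mm wide, 4.5 mm thick and runs on 22 mm past this point. Open: 53 mm from the cap's axis, 50 mm above its mouth; closed: 45 mm from the axis, 18 mm below the mouth.
- cam_b_push (a point): Push point of arm cam_b, likewise.
- honey_jar: bystander, glass jar with a red lid, 58x62x86 mm; leave alone
- jam_jar: bystander, glass jar with a yellow lid, 71x71x110 mm; leave alone
- measuring_cup_1: bystander, copper measuring cup with a handle, 70x146x48 mm; leave alone
- lemon_b: bystander, lemon, 72x57x58 mm; leave alone
- mug_blue: bystander, pale mug, 82x114x97 mm; leave alone
- teaspoon: bystander, teaspoon, 130x27x11 mm; leave alone
- wooden_spoon: bystander, wooden spoon, 338x52x15 mm; leave alone
Things that resemble listed ones, but are neither listed nor needed, are in the scene too. Leave any turquoise look-alike of the cap alone.

How it is judged:
By the outcome, as a careful person would: the job done as asked, in the order asked, and still so for the second after the job is handed in, with the robot touching nothing.
It also fails if it takes over 70 s, if anything falls off the work surface, if the arm or the gripper's body presses on something with over 40 N, if the wrist force passes 120 N, or if a joint passes its speed limit or range.

## Robot

A 6-joint arm with a two-finger parallel gripper is mounted at the origin on a cart in front of the work surface, level with it; the furniture and walls round the work are solid. World frame = base frame: x ahead of the robot, y to its left, z up, the work surface at z = 0. Lengths are in m, angles in rad, forces in N, time in s.
With the tool pointing down it reaches from about 0.3 to 0.775 m from the base axis. Payload 14.6 kg.
Tool frame: the origin (TCP) lies at the very end of the fingers, on their centre line; the grasp point (between the pads) lies 19 mm behind it; z points along the fingers, y is the line along which they close (so a half turn about z gives the same grasp; the last joint's range is limited). The gripper opens to 94 mm and grips with 3 to 60 N. Pads are 16 mm wide; open, the fingers measure 119 mm over their backs; the gripper's body (75 mm by 177 mm) begins 78 mm behind the grasp point.
Start: joints at [1.152, 0.3, 1.521, -0, 1.321, -0.067], TCP at [0.19, 0.516, 0.177] pointing down, gripper open.
Joint ranges: [-3.03, 3.03], [-0.79, 2.21], [0.23, 2.52], [-1.04, 4.18], [0, 3.07], [-2.55, 2.55]. Speed limits (rad/s): [2.22, 2.22, 2.57, 3.14, 3.14, 3.14].

## Interface

Orientations are given as [roll, pitch, yaw] about the fixed x, y, z axes, in that order (R = Rz(yaw) Ry(pitch) Rx(roll)).
In Python, from station import ctrl, cams gives the robot as it stands. The module is installed in compiled form; this text tells all that it offers.
- The arm moves only by the tool arm_command, never from a script. Its argument "plan" is a list that holds one entry, the list of rows, each a list of 7 numbers: the shift along the tool's x, y, z in mm, then the turn, a rotation vector about the tool's x, y, z in rad, then the closure, from -1 (fully open) to 1 (shut). A call has 1 to 12 rows; each row is the pose to reach, as a shift and turn from the pose commanded when the call began, along the tool's axes at that moment; what a row does not reach only later rows make up. A row lasts 1/10 s, in which the tool goes at most 50 mm and 8.59 degrees, less where a joint would pass 70% of its speed; a pose out of reach is approached as far as the arm can. A call with a gripper value outside its range is refused whole. The fingers move at their own pace and stop on an object; "squeeze" is the grip in N (left out, the last holds). Time passes only in rows, so rows that repeat a pose let the fingers close. It gives the time, the measured TCP pose, the force, the opening and the grip force at its end, in the units of the state.
- ctrl.get_obs(): the state, without advancing time (a new reading comes with each control period).
- cams.camera(name): name is "scene" or "top" or "wrist"; returns (picture, depth): 420x560x3 uint8, blue, green, red; 420x560 float32, m along the optical axis (not along the pixel's ray), 0 where there is no reading.
- cams.camera_info(name): a dict with "fx", "fy", "cx", "cy" (pixels), "dist_coeffs" ([k1, k2, p1, p2, k3] as OpenCV has them; the pictures are not rectified), "world_to_cam" (4x4, takes a point from world to camera coordinates). Camera axes: x right, y down, z forward; pixel columns grow to the right and rows downward; lengths in m; the calibration is good to about 2 mm. A picture is of the moment at which its call begins: read the wrist's pose just before it. camera_info takes no time and is no camera call; for the wrist camera it gives the pose at the moment of the call.
- ctrl.hand_in(): hands the job in; it is judged then, once.
The state is a dict: "time_s": time; "qpos": joint angles; "joint_vel": joint speeds; "tau": joint torques, N m; "ee_pos": TCP position; "eef_rot": TCP orientation; "force": force on the tool from outside, world axes, zero at the start; "moment": the same for the moment, N m; "grip_width": finger opening in m; "grip_force": force on a finger pad.
Only numpy, scipy, OpenCV 4.12 (cv2) and the standard library are available. Lean on these libraries where they do the work, as an engineer would, in place of code of your own. Each camera call takes 0.05 s, during which the arm holds its last target. There are 200 camera calls.

## Working session

There is one attempt and no reset: what is moved stays moved. The work goes in short steps, Python scripts to look and compute and a tool call to move; the robot and the scene stay as the last step left them, time stands still between calls to the robot, and variables do not carry over. Pictures are saved under pics/ and viewed, at most 11 in all, crops included, and the job is handed in when it is done.

Besides the shell and the picture viewer there is one more tool, called after "Call:" in YAML: its name, and indented under it one key for each argument. arm_command: Moves the arm, as the interface text tells. Its arguments: {"type":"object","properties":{"plan":{"type":"array"},"squeeze":{"type":"number"}},"required":["plan"]}

```bash
mkdir -p pics; cat > h.py <<'E'
import numpy as np, cv2
from station import ctrl, cams
def snap(n,tag):
    i=cams.camera_info(n); p,d=cams.camera(n); cv2.imwrite(f'pics/{tag}.png',p); np.savez(f'pics/{tag}.npz',p=p,d=d,W=i['world_to_cam'],K=[i['fx'],i['fy'],i['cx'],i['cy']],D=i['dist_coeffs'])
    return p,d,i
class V:
    def __init__(s,tag):
        z=np.load(f'pics/{tag}.npz'); s.p,s.d,s.W,s.D=z['p'],z['d'],z['W'],z['D']; fx,fy,cx,cy=z['K']
        s.K=np.array([[fx,0,cx],[0,fy,cy],[0,0,1]]); s.C=np.linalg.inv(s.W)
    def rays(s,uv):
        n=cv2.undistortPoints(np.array(uv,float).reshape(-1,1,2),s.K,s.D).reshape(-1,2)
        return np.c_[n,np.ones(len(n))]
    def plane(s,uv,z):
        r=s.rays(uv)@s.C[:3,:3].T; o=s.C[:3,3]; return o+r*((z-o[2])/r[:,2])[:,None]
    def cloud(s):
        v,u=np.mgrid[:420,:560]; r=s.rays(np.c_[u.ravel(),v.ravel()])*s.d.reshape(-1,1)
        P=r@s.C[:3,:3].T+s.C[:3,3]; P[s.d.ravel()==0]=np.nan; return P.reshape(420,560,3)
    def proj(s,X):
        return cv2.projectPoints(np.array(X,float).reshape(-1,1,3),cv2.Rodrigues(s.W[:3,:3])[0],s.W[:3,3],s.K,s.D)[0].reshape(-1,2)
E
python3 - <<'E'
from h import *
a=[snap(n,n+'0')[0] for n in ('scene','top')]
for n in ('scene','top'):
    v=V(n+'0');print(n,v.C[:3,3].round(3),v.C[:3,2].round(2))
o=ctrl.get_obs();print(o)
E
```

```text
scene [ 0.132 -0.804  0.905] [ 0.32  0.61 -0.72]
top [ 0.359 -0.077  1.61 ] [ 0.12  0.01 -0.99]
{'time_s': 0.1, 'qpos': array([ 1.15238081e+00,  3.00413360e-01,  1.52154282e+00, -6.03538786e-05,
        1.32072436e+00, -6.66123034e-02]), 'joint_vel': array([ 3.87789256e-04, -3.40357827e-03, -3.89469862e-03,  1.40619936e-04,
       -5.89648949e-04,  5.42344648e-05]), 'tau': array([ 1.11039622e-03, -5.32645833e+01, -3.53288198e+01,  7.09676463e-02,
        2.34395906e-02, -7.46729347e-05]), 'ee_pos': array([0.18943486, 0.51604427, 0.17683421]), 'eef_rot': array([-3.14050329e+00, -1.40820331e-05,  2.78980440e+00]), 'force': array([-0.47308349, -0.25704043, -0.17250602]), 'moment': array([ 0.00055477, -0.04862256,  0.00553905]), 'grip_force': 0.0, 'grip_width': 0.09417356236365441}
```

View pics/scene0.png

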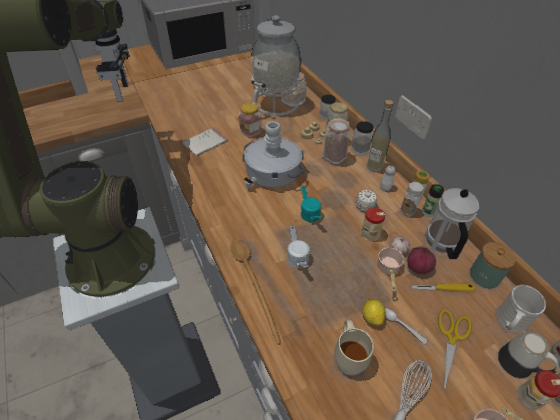

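View pics/top0.png

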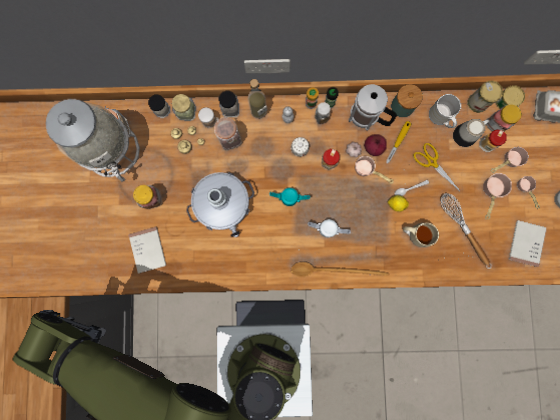

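The scene picture shows the vessel at (274,160) with its neck at (273,130). In the top picture the vessel is at (219,200) and its neck at (216,196). 

Candidates for the cap:
- silver cap, top (329,228) / scene (298,253)
- turquoise look-alike, top (290,197) / scene (311,208)
- white-topped shaker, top (300,147) / scene (367,200)

I choose the silver one. It is plain aluminium with two steel arms.

```bash
python3 - <<'E'
from h import *
for n,boxes in (('top0',{'cap':(305,215,355,245),'ferm':(190,170,250,240),'turq':(270,180,315,210)}),('scene0',{'cap':(280,220,315,275),'ferm':(240,115,305,195)})):
    v=V(n);P=v.cloud();print(n,v.K[0,0])
    for k,(a,b,c,d) in boxes.items():
        Q=P[b:d,a:c].reshape(-1,3);Q=Q[np.isfinite(Q[:,0])]
        for lo,hi in ((.03,.045),(.045,.056),(.056,.085),(.085,.095),(.15,.175),(.175,.205)):
            S=Q[(Q[:,2]>lo)&(Q[:,2]<hi)]
            if len(S)>3: print(k,lo,hi,len(S),np.median(S,0).round(4),S.min(0).round(3),S.max(0).round(3))
v=V('top0');c=v.p[180:250,180:370];cv2.imwrite('pics/crop1.png',cv2.resize(c,None,fx=4.2,fy=4.2,interpolation=cv2.INTER_CUBIC))
E
```

```text
top0 457.49806088304024
cap 0.03 0.045 64 [ 0.4754 -0.2126  0.0371] [ 0.449 -0.286  0.03 ] [ 0.495 -0.181  0.045]
cap 0.045 0.056 234 [ 0.4766 -0.2315  0.0515] [ 0.448 -0.299  0.045] [ 0.507 -0.167  0.056]
cap 0.056 0.085 65 [ 0.4789 -0.2303  0.0579] [ 0.451 -0.304  0.056] [ 0.503 -0.16   0.068]
ferm 0.03 0.045 66 [0.4814 0.0913 0.0383] [0.457 0.045 0.03 ] [0.56  0.122 0.045]
ferm 0.045 0.056 22 [0.4717 0.0901 0.047 ] [0.46  0.036 0.045] [0.671 0.239 0.056]
ferm 0.056 0.085 1363 [0.5701 0.1309 0.0812] [0.481 0.034 0.056] [0.675 0.239 0.085]
ferm 0.085 0.095 955 [0.5713 0.1307 0.0878] [0.482 0.045 0.085] [0.667 0.229 0.095]
ferm 0.15 0.175 66 [0.577  0.1329 0.1706] [0.554 0.11  0.15 ] [0.594 0.158 0.175]
ferm 0.175 0.205 150 [0.5772 0.137  0.1891] [0.554 0.113 0.175] [0.602 0.159 0.201]
turq 0.03 0.045 59 [ 0.5902 -0.0952  0.0377] [ 0.562 -0.154  0.03 ] [ 0.612 -0.05   0.044]
turq 0.045 0.056 225 [ 0.5907 -0.1014  0.0514] [ 0.561 -0.163  0.045] [ 0.622 -0.043  0.056]
turq 0.056 0.085 62 [ 0.5905 -0.0996  0.0582] [ 0.567 -0.169  0.056] [ 0.616 -0.036  0.077]
scene0 394.35874309793564
cap 0.03 0.045 124 [ 0.4733 -0.2574  0.0383] [ 0.449 -0.286  0.03 ] [ 0.502 -0.179  0.045]
cap 0.045 0.056 339 [ 0.4793 -0.2369  0.0516] [ 0.449 -0.291  0.045] [ 0.508 -0.168  0.056]
cap 0.056 0.085 39 [ 0.4881 -0.1748  0.0601] [ 0.457 -0.307  0.056] [ 0.5   -0.165  0.066]
ferm 0.03 0.045 272 [0.5469 0.0816 0.0375] [ 0.458 -0.051  0.03 ] [0.777 0.396 0.045]
ferm 0.045 0.056 201 [0.5671 0.077  0.0498] [ 0.462 -0.054  0.045] [0.643 0.393 0.056]
ferm 0.056 0.085 1313 [0.5673 0.0905 0.0796] [ 0.483 -0.048  0.056] [0.677 0.395 0.085]
ferm 0.085 0.095 626 [0.5705 0.117  0.0874] [0.502 0.038 0.085] [0.67  0.382 0.095]
ferm 0.15 0.175 99 [0.5734 0.1177 0.159 ] [0.557 0.107 0.15 ] [0.602 0.153 0.175]
ferm 0.175 0.205 159 [0.579  0.124  0.1874] [0.556 0.108 0.175] [0.604 0.153 0.196]
```

View pics/crop1.png

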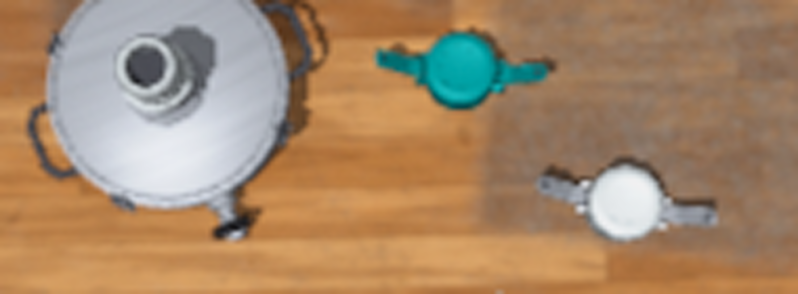

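The crop shows the silver cap at (625,203) with grey arms left and right. The turquoise copy is at (460,70) and the open neck at (150,65). Next I look from closer with the wrist camera.

```bash
cat >> h.py <<'E'
from scipy.spatial.transform import Rotation as R
def mv(t,ya=None):
    "shift (mm) and turn in tool axes to reach world t, tool y at world angle ya (deg), pointing down"
    o=ctrl.get_obs(); r=R.from_euler('xyz',o['eef_rot']); s=r.inv().apply(np.array(t)-o['ee_pos'])*1e3
    y=r.as_matrix()[:,1]
    if ya is None: ya=np.degrees(np.arctan2(y[1],y[0]))
    a=np.radians(ya); Y=np.array([np.cos(a),np.sin(a),0]); Z=np.array([0,0,-1]); T=np.c_[np.cross(Y,Z),Y,Z]
    rv=(r.inv()*R.from_matrix(T)).as_rotvec()
    print('t',o['time_s'].__round__(2),'pos',o['ee_pos'].round(4),'yang',np.degrees(np.arctan2(y[1],y[0])).round(2),'F',o['force'].round(1),'M',o['moment'].round(2),'grip',round(o['grip_width'],4),round(o['grip_force'],1)); print('SHIFT',s.round(1),'ROT',rv.round(3))
E
python3 - <<'E'
from h import *
i=cams.camera_info('wrist');C=np.linalg.inv(i['world_to_cam']);o=ctrl.get_obs()
r=R.from_euler('xyz',o['eef_rot']);print('cam in tool',r.inv().apply(C[:3,3]-o['ee_pos']).round(4),'axis',r.inv().apply(C[:3,2]).round(3),i['fx'])
mv([.45,.11,.36],-7+20)
E
```

```text
cam in tool [ 0.0658  0.0005 -0.2085] axis [-0.226  0.001  0.974] 309.37011876734783
t 0.1 pos [0.1894 0.516  0.1768] yang 69.84 F [-0.5 -0.3 -0.2] M [ 0.   -0.05  0.01] grip 0.0942 0.0
SHIFT [-384.5 -291.6 -182.9] ROT [-0.001  0.001  0.992]
```

Call:
arm_command:
  plan:
    - [[0,0,-50,0,0,0,-1],[0,0,-100,0,0,0,-1],[-50,-40,-130,0,0,0.1,-1],[-490,-160,-140,0,0,1.05,-1],[-490,-160,-140,0,0,1.05,-1],[-490,-160,-140,0,0,1.05,-1],[-490,-160,-140,0,0,1.05,-1],[-490,-160,-140,0,0,1.05,-1],[-490,-160,-140,0,0,1.05,-1],[-490,-160,-140,0,0,1.05,-1],[-490,-160,-140,0,0,1.05,-1],[-490,-160,-140,0,0,1.05,-1]]

```text
time_s: 1.3
ee_pos: [0.5766, 0.2097, 0.3162]
eef_rot: [-3.141, 0.0, 1.74]
force: [-1.1, 0.7, 0.2]
grip_width: 0.0943
grip_force: 0.0
```

```bash
python3 - <<'E'
from h import *
mv([.577,.135,.32],8)
E
```

```text
t 1.3 pos [0.5766 0.2097 0.3162] yang 9.67 F [-1.1  0.7  0.2] M [-0.06  0.04 -0.01] grip 0.0943 0.0
SHIFT [-73.7 -12.2  -3.8] ROT [-0.     0.     0.029]
```

Call:
arm_command:
  plan:
    - [[-40,-6,-4,0,0,0.029,-1],[-74,-12,-4,0,0,0.029,-1],[-74,-12,-4,0,0,0.029,-1],[-74,-12,-4,0,0,0.029,-1],[-74,-12,-4,0,0,0.029,-1]]

```text
time_s: 1.8
ee_pos: [0.5758, 0.1371, 0.3202]
eef_rot: [-3.141, -0.0, 1.712]
force: [-0.3, 0.2, -0.2]
grip_width: 0.0938
grip_force: 0.0
```

```bash
python3 - <<'E'
from h import *
mv([.577,.135,.32],8)
p,d,i=snap('wrist','w1')
v=V('w1');P=v.cloud()
m=(P[...,2]>.17)&(P[...,2]<.21)&(np.hypot(P[...,0]-.577,P[...,1]-.135)<.045)
S=P[m];print(len(S),np.histogram(S[:,2],bins=np.arange(.17,.21,.002)))
u=v.proj([.577,.135,.19])[0].round().astype(int);print(u)
c=p[max(0,u[1]-90):u[1]+90,u[0]-120:u[0]+120];print(max(0,u[1]-90),u[0]-120)
cv2.imwrite('pics/w1c.png',cv2.resize(c,None,fx=3,fy=3))
mv([.478,-.233,.21],-7)
E
```

```text
t 1.8 pos [0.5758 0.1371 0.3202] yang 8.07 F [-0.3  0.2 -0.2] M [-0.03  0.08  0.05] grip 0.0938 0.0
SHIFT [-2.3  0.9  0.2] ROT [-0.    -0.     0.001]
1427 (array([  8, 399, 164,  19,  14,  27,  24,  39,  96, 103, 136, 368,  30,
         0,   0,   0,   0,   0,   0]), array([0.17 , 0.172, 0.174, 0.176, 0.178, 0.18 , 0.182, 0.184, 0.186,
       0.188, 0.19 , 0.192, 0.194, 0.196, 0.198, 0.2  , 0.202, 0.204,
       0.206, 0.208]))
[283 202]
112 163
t 1.85 pos [0.5757 0.1373 0.3202] yang 8.09 F [ 0.2  1.3 -0.8] M [-0.04  0.05  0.03] grip 0.0938 0.0
SHIFT [-352.9 -148.9  110.3] ROT [-0.    -0.     0.263]
```

View pics/w1c.png

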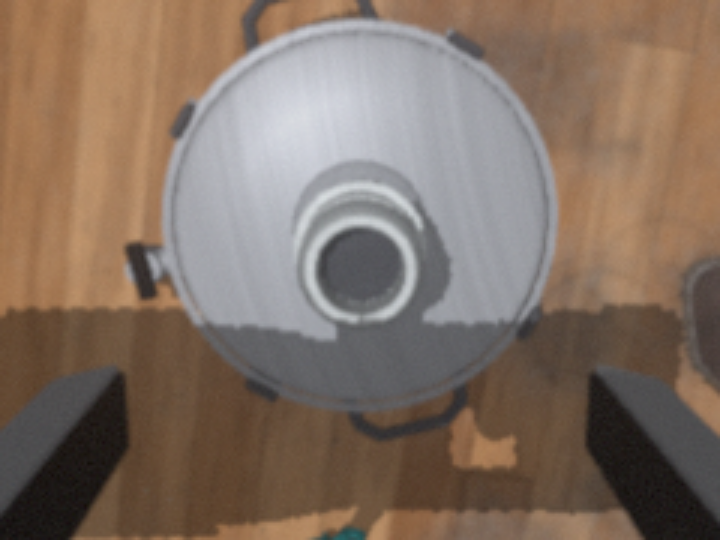

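The picture shows the vessel's neck ring at crop (360,267), which is about full-frame (283,201), with a dark bore. The top face is bright. I'll fit it and move to the cap.

```bash
cat >> h.py <<'E'
def circ(Q):
    from scipy.optimize import least_squares
    f=lambda q:np.hypot(Q[:,0]-q[0],Q[:,1]-q[1])-q[2]
    return least_squares(f,[*Q.mean(0)[:2],.03],loss='soft_l1',f_scale=.001).x
E
python3 - <<'E'
from h import *
v=V('w1');P=v.cloud()
m=((P[...,2]>.188)&(P[...,2]<.198)&(np.hypot(P[...,0]-.577,P[...,1]-.135)<.045)).astype(np.uint8)
z=np.median(P[m>0][:,2]);S=P[m>0]; S=S[S[:,2]>.191]; z=np.median(S[:,2]);print('ztop',z)
# bore: dark hole by grey level, edge projected on the plane z
g=cv2.cvtColor(v.p,cv2.COLOR_BGR2GRAY)
sub=g[175:230,255:310];b=(sub<110).astype(np.uint8)
n,l,st,ce=cv2.connectedComponentsWithStats(b);k=l[201-175,283-255];print('bore',st[k],ce[k]+[255,175])
c=max(cv2.findContours((l==k).astype(np.uint8),cv2.RETR_EXTERNAL,cv2.CHAIN_APPROX_NONE)[0],key=len).reshape(-1,2)+[255,175]
Q=v.plane(c,z);print('bore circ',circ(Q))
c=max(cv2.findContours(m,cv2.RETR_EXTERNAL,cv2.CHAIN_APPROX_NONE)[0],key=len).reshape(-1,2)
Q=P[c[:,1],c[:,0]];print('rim by depth',circ(Q),np.median(Q[:,2]))
# bright ring outer edge
w=(sub>150).astype(np.uint8);n,l,st,ce=cv2.connectedComponentsWithStats(w);print(st,ce)
# lid circle as a check
L=P[(P[...,2]>.085)&(P[...,2]<.093)&(np.hypot(P[...,0]-.577,P[...,1]-.135)<.12)];print('lid',L.min(0),L.max(0))
E
```

```text
ztop 0.19278326043770141
bore [ 14  13  28  28 589] [282.16129032 201.03056027]
bore circ [0.5760727  0.13616802 0.01489   ]
rim by depth [0.57661913 0.13617522 0.02226249] 0.18937182637390124
[[   0    0   55   55 1817]
 [   0    0   49   50  727]
 [  46    0    9   14   66]
 [   9    8   38   37  394]
 [  50   38    5    6   21]] [[31.74628509 31.4909191 ]
 [12.12792297 18.85557084]
 [51.53030303  4.46969697]
 [27.09137056 24.34010152]
 [52.38095238 41.0952381 ]]
lid [0.50377322 0.06214821 0.08500015] [0.65133844 0.20854101 0.09297754]
```

Call:
arm_command:
  plan:
    - [[-45,-19,0,0,0,0.03,-1],[-353,-149,60,0,0,0.263,-1],[-353,-149,60,0,0,0.263,-1],[-353,-149,60,0,0,0.263,-1],[-353,-149,60,0,0,0.263,-1],[-353,-149,60,0,0,0.263,-1],[-353,-149,60,0,0,0.263,-1],[-353,-149,60,0,0,0.263,-1],[-353,-149,110,0,0,0.263,-1],[-353,-149,110,0,0,0.263,-1],[-353,-149,110,0,0,0.263,-1],[-353,-149,110,0,0,0.263,-1]]

```text
time_s: 3.05
ee_pos: [0.4788, -0.2334, 0.2127]
eef_rot: [3.139, 0.001, 1.45]
force: [-0.4, -0.5, -0.5]
grip_width: 0.0941
grip_force: 0.0
```

```bash
python3 - <<'E'
from h import *
p,d,i=snap('wrist','w2')
mv([.478,-.233,.21],-7)
v=V('w2');P=v.cloud()
u=v.proj([.478,-.233,.05])[0];print(u)
q=P[...,:2]-[.478,-.233]; near=np.hypot(q[...,0],q[...,1])<.09
m=(P[...,2]>.047)&(P[...,2]<.056)&(np.hypot(q[...,0],q[...,1])<.036)
print('top z',np.median(P[m][:,2]))
mm=m.astype(np.uint8);c=max(cv2.findContours(mm,cv2.RETR_EXTERNAL,cv2.CHAIN_APPROX_NONE)[0],key=len).reshape(-1,2)
print('cap top',circ(P[c[:,1],c[:,0]]))
a=near&(P[...,2]>.045)&(np.hypot(q[...,0],q[...,1])>.042)&(P[...,2]<.085)
for s in(1,-1):
    A=P[a&(s*q[...,1]>0)];print('arm',s,len(A),A.mean(0),A.min(0),A.max(0))
c=p[60:360,80:480];cv2.imwrite('pics/w2c.png',cv2.resize(c,None,fx=2,fy=2))
E
```

```text
t 3.1 pos [ 0.4788 -0.2335  0.2127] yang -6.95 F [-0.4  0.4 -0.7] M [-0.05  0.09 -0.02] grip 0.0937 0.0
SHIFT [ 0.4 -0.8  2.7] ROT [0.003 0.001 0.001]
[281.13835318 194.27788299]
top z 0.052089231585179974
cap top [ 0.47645881 -0.23207281  0.0292667 ]
arm 1 228 [ 0.49061379 -0.1706435   0.05533426] [ 0.48207866 -0.18156     0.04501328] [ 0.49885686 -0.16020931  0.06521893]
arm -1 235 [ 0.46265914 -0.29198568  0.05533193] [ 0.45472921 -0.30345603  0.04539852] [ 0.47164048 -0.28041916  0.06588565]
```

View pics/w2c.png

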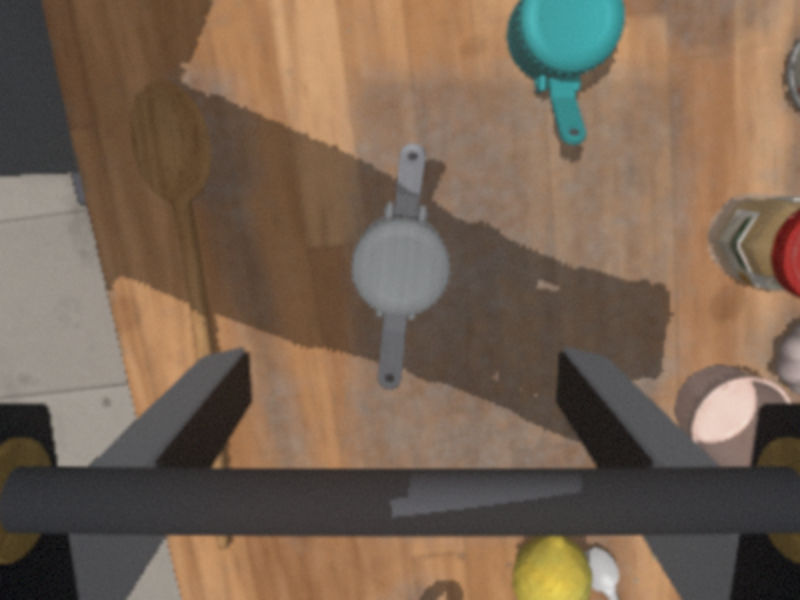

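The close view confirms the choice: the silver cap is at (400,265), its steel arms point up to (412,155) and down to (390,380), and its sides are free. The turquoise copy is at (565,30), well apart.

```bash
python3 - <<'E'
from h import *
mv([.4765,-.2318,.016],-13)
E
```

```text
t 3.1 pos [ 0.4788 -0.2335  0.2127] yang -6.95 F [-0.4  0.4 -0.7] M [-0.05  0.09 -0.02] grip 0.0937 0.0
SHIFT [  1.6  -3.  196.7] ROT [0.003 0.001 0.106]
```

Call:
arm_command:
  plan:
    - [[1.6,-3,40,0.002,0,0.106,-1],[1.6,-3,80,0.002,0,0.106,-1],[1.6,-3,120,0.002,0,0.106,-1],[1.6,-3,155,0.002,0,0.106,-1],[1.6,-3,180,0.002,0,0.106,-1],[1.6,-3,194,0.002,0,0.106,-1],[1.6,-3,194,0.002,0,0.106,-1],[1.6,-3,194,0.002,0,0.106,-1]]

```text
time_s: 3.9
ee_pos: [0.4758, -0.2324, 0.0179]
eef_rot: [-3.142, 0.001, 1.342]
force: [-0.0, 0.1, 0.0]
grip_width: 0.094
grip_force: 0.0
```

```bash
python3 - <<'E'
from h import *
mv([.4765,-.2318,.016],-13)
E
```

```text
t 3.9 pos [ 0.4758 -0.2324  0.0179] yang -13.1 F [-0.   0.1  0. ] M [ 0.    0.07 -0.04] grip 0.094 0.0
SHIFT [0.7 0.5 1.9] ROT [-0.     0.001 -0.002]
```

Call:
arm_command:
  plan:
    - [[0.7,0.5,1.9,0,0.001,-0.002,-0.3],[0.7,0.5,1.9,0,0.001,-0.002,0.1],[0.7,0.5,1.9,0,0.001,-0.002,0.3],[0.7,0.5,1.9,0,0.001,-0.002,0.5],[0.7,0.5,1.9,0,0.001,-0.002,0.7],[0.7,0.5,1.9,0,0.001,-0.002,1],[0.7,0.5,1.9,0,0.001,-0.002,1],[0.7,0.5,1.9,0,0.001,-0.002,1]]
  squeeze: 50

```text
time_s: 4.7
ee_pos: [0.4758, -0.2317, 0.0148]
eef_rot: [-3.141, -0.001, 1.344]
force: [3.4, -0.3, 4.4]
grip_width: 0.0584
grip_force: 50.3
```

```bash
python3 - <<'E'
from h import *
mv([.4765,-.2318,.016],-13)
E
```

```text
t 4.7 pos [ 0.4758 -0.2317  0.0148] yang -13.01 F [ 3.4 -0.3  4.4] M [-0.12 -0.4  -0.05] grip 0.0584 50.3
SHIFT [ 0.   0.7 -1.2] ROT [-0.001 -0.001 -0.   ]
```

Call:
arm_command:
  plan:
    - [[0,0,-15,0,0,0,1],[0,0,-45,0,0,0,1],[0,0,-90,0,0,0,1],[0,0,-135,0,0,0,1],[0,0,-180,0,0,0,1],[0,0,-210,0,0,0,1],[0,0,-230,0,0,0,1],[0,0,-230,0,0,0,1],[0,0,-230,0,0,0,1]]

```text
time_s: 5.6
ee_pos: [0.4753, -0.2315, 0.2428]
eef_rot: [-3.137, -0.002, 1.344]
force: [0.2, 0.9, -6.0]
grip_width: 0.0585
grip_force: 50.3
```

```bash
python3 - <<'E'
from h import *
mv([.5764,.1362,.245],-13)
p,d,i=snap('wrist','w3')
v=V('w3');P=v.cloud();o=ctrl.get_obs();e=o['ee_pos'];r=R.from_euler('xyz',o['eef_rot'])
Q=r.inv().apply((P-e).reshape(-1,3))*1e3; Q=Q.reshape(P.shape)
m=(Q[...,2]>-45)&(Q[...,2]<-30)&(np.hypot(Q[...,0],Q[...,1])<36)
print('top in tool z',np.median(Q[m][:,2]),m.sum())
c=max(cv2.findContours(m.astype(np.uint8),cv2.RETR_EXTERNAL,cv2.CHAIN_APPROX_NONE)[0],key=len).reshape(-1,2)
print('circle in tool (mm)',circ(Q[c[:,1],c[:,0]]/1e3)*1e3)
print('tilt plane fit',np.linalg.lstsq(np.c_[Q[m][:,:2],np.ones(m.sum())],Q[m][:,2],rcond=None)[0])
a=(Q[...,2]<-25)&(Q[...,2]>-60)&(np.hypot(Q[...,0],Q[...,1])>42)&(np.abs(Q[...,1])<14)&(np.abs(Q[...,0])<75)
for s in(1,-1):
    A=Q[a&(s*Q[...,0]>0)]; print('arm',s,len(A),A.mean(0) if len(A) else '')
E
```

```text
t 5.6 pos [ 0.4753 -0.2315  0.2428] yang -13.01 F [ 0.2  0.9 -6. ] M [-0.05  0.07 -0.01] grip 0.0585 50.3
SHIFT [381.   15.7  -1.7] ROT [-0.004 -0.002 -0.   ]
top in tool z -37.70901061529193 7663
circle in tool (mm) [ 0.55059272 -0.58530323 29.45603157]
tilt plane fit [ 2.64263887e-02 -2.33029944e-03 -3.76552699e+01]
arm 1 1251 [ 60.22432439  -0.65933423 -38.82612976]
arm -1 838 [-60.80280068  -0.70933355 -39.69662484]
```

Call:
arm_command:
  plan:
    - [[25,1,-2,-0.004,-0.002,0,1],[65,3,-2,-0.004,-0.002,0,1],[110,5,-2,-0.004,-0.002,0,1],[155,7,-2,-0.004,-0.002,0,1],[200,9,-2,-0.004,-0.002,0,1],[245,11,-2,-0.004,-0.002,0,1],[290,13,-2,-0.004,-0.002,0,1],[330,15,-2,-0.004,-0.002,0,1],[360,16,-2,-0.004,-0.002,0,1],[381,16,-2,-0.004,-0.002,0,1],[381,16,-2,-0.004,-0.002,0,1],[381,16,-2,-0.004,-0.002,0,1]]

```text
time_s: 6.85
ee_pos: [0.5767, 0.1358, 0.2449]
eef_rot: [-3.141, 0.003, 1.344]
force: [-0.5, -0.0, -5.1]
grip_width: 0.0584
grip_force: 50.4
```

```bash
python3 - <<'E'
from h import *
mv([.5769,.1361,.216],-13)
def fit(S):
    return np.linalg.lstsq(np.c_[S[:,:2]-S[:,:2].mean(0),np.ones(len(S))],S[:,2],rcond=None)[0]
P=V('w1').cloud();q=np.hypot(P[...,0]-.5765,P[...,1]-.136)
m=(P[...,2]>.083)&(P[...,2]<.093)&(q<.085)&(q>.04);print('lid plane',fit(P[m]))
P=V('w2').cloud();q=np.hypot(P[...,0]-.4765,P[...,1]+.2318)
m=(P[...,2]>.047)&(P[...,2]<.057)&(q<.025);print('cap top on table',fit(P[m]))
p,d,i=snap('wrist','w4');s,_,_=snap('scene','s4')
cv2.imwrite('pics/s4c.png',cv2.resize(s[70:200,200:360],None,fx=4.5,fy=4.5,interpolation=cv2.INTER_CUBIC))
E
```

```text
t 6.85 pos [0.5767 0.1358 0.2449] yang -12.97 F [-0.5 -0.  -5.1] M [-0.07  0.07  0.01] grip 0.0584 50.4
SHIFT [ 0.4  0.2 28.9] ROT [-0.001  0.003  0.001]
lid plane [-0.00011103  0.00142922  0.08565186]
cap top on table [0.00171527 0.00136201 0.05234455]
```

View pics/s4c.png

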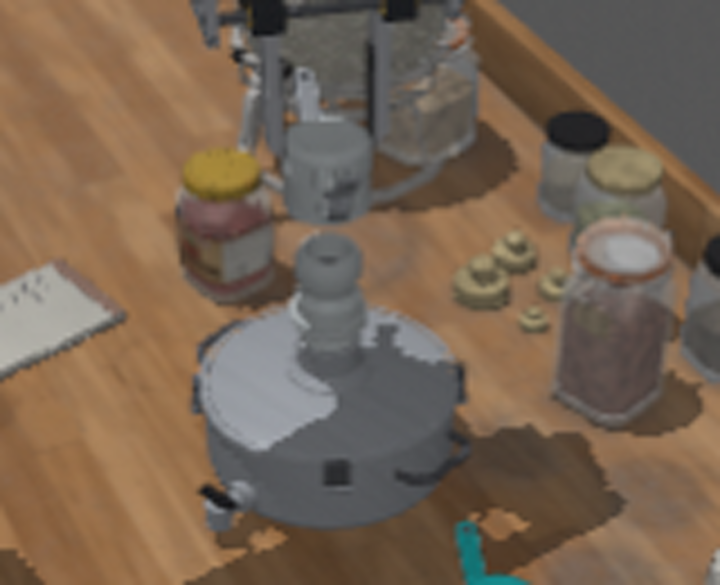

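The picture shows the cap at (328,170) hanging straight over the neck at (330,250), with arms to both sides. I'll check the tilt in the hand from the wrist depth.

```bash
cat >> h.py <<'E'
def cap(tag,o):
    P=V(tag).cloud();r=R.from_euler('xyz',o['eef_rot']);Q=(r.inv().apply((P-o['ee_pos']).reshape(-1,3))*1e3).reshape(P.shape)
    q=np.hypot(Q[...,0],Q[...,1]);m=(Q[...,2]>-47)&(Q[...,2]<-28)&(q<24)
    z0=np.median(Q[m][:,2]); W=P[m]; f=np.linalg.lstsq(np.c_[W[:,:2]-W[:,:2].mean(0),np.ones(len(W))],W[:,2],rcond=None)[0]
    n=r.inv().apply([-f[0],-f[1],1]); print('cap top tool z',z0.round(2),'world z',f[2].round(4),'slope world',f[:2].round(4),'normal in tool',n.round(4))
    m=(abs(Q[...,2]-z0)<4)&(q<36);c=max(cv2.findContours(m.astype(np.uint8),cv2.RETR_EXTERNAL,cv2.CHAIN_APPROX_NONE)[0],key=len).reshape(-1,2)
    k=circ(P[c[:,1],c[:,0]]);print('circle world',k.round(4))
E
python3 - <<'E'
from h import *
cap('w4',ctrl.get_obs())
E
```

```text
cap top tool z -36.48 world z 0.2824 slope world [ 0.0051 -0.0027] normal in tool [-4.0e-04 -4.9e-03 -1.0e+00]
circle world [0.5761 0.1362 0.0292]
```

The cap is level and lines up with the neck in the same camera, so I descend with force checks.

Call:
arm_command:
  plan:
    - [[0.3,0,8,-0.001,0.003,0,1],[0.3,0,20,-0.001,0.003,0,1],[0.3,0,28,-0.001,0.003,0,1],[0.3,0,32,-0.001,0.003,0,1],[0.3,0,36,-0.001,0.003,0,1],[0.3,0,40,-0.001,0.003,0,1],[0.3,0,43,-0.001,0.003,0,1],[0.3,0,45,-0.001,0.003,0,1],[0.3,0,45,-0.001,0.003,0,1]]

```text
time_s: 7.85
ee_pos: [0.5773, 0.1361, 0.2016]
eef_rot: [3.139, -0.002, 1.344]
force: [-0.6, 0.0, -5.2]
grip_width: 0.0582
grip_force: 50.4
```

```bash
python3 - <<'E'
from h import *
mv([.5769,.1361,.18],-13)
E
```

```text
t 7.85 pos [0.5773 0.1361 0.2016] yang -13.0 F [-0.6  0.  -5.2] M [-0.07  0.11  0.01] grip 0.0582 50.4
SHIFT [-0.1 -0.5 21.6] ROT [ 0.003 -0.002 -0.   ]
```

Call:
arm_command:
  plan:
    - [[0,-0.3,2,0.001,-0.001,0,1],[0,-0.3,4,0.001,-0.001,0,1],[0,-0.3,6,0.001,-0.001,0,1],[0,-0.3,8,0.001,-0.001,0,1],[0,-0.3,8,0.001,-0.001,0,1]]

```text
time_s: 8.35
ee_pos: [0.577, 0.1361, 0.1934]
eef_rot: [3.14, -0.001, 1.344]
force: [0.0, -0.1, -5.5]
grip_width: 0.0585
grip_force: 50.4
```

```bash
python3 - <<'E'
from h import *
mv([.5769,.1361,.18],-13)
E
```

```text
t 8.35 pos [0.577  0.1361 0.1934] yang -13.0 F [ 0.  -0.1 -5.5] M [-0.1   0.12  0.01] grip 0.0585 50.4
SHIFT [-0.  -0.1 13.4] ROT [ 0.001 -0.001 -0.   ]
```

Call:
arm_command:
  plan:
    - [[0,0,2,0,0,0,1],[0,0,5,0,0,0,1],[0,0,8,0,0,0,1],[0,0,11,0,0,0,1],[0,0,14,0,0,0,1],[0,0,16,0,0,0,1],[0,0,16,0,0,0,1]]

```text
time_s: 9.05
ee_pos: [0.577, 0.1361, 0.1774]
eef_rot: [3.14, -0.001, 1.344]
force: [-0.0, 0.9, -5.4]
grip_width: 0.0587
grip_force: 50.4
```

```bash
python3 - <<'E'
from h import *
mv([.5769,.1361,.17],-13)
E
```

```text
t 9.05 pos [0.577  0.1361 0.1774] yang -13.01 F [-0.   0.9 -5.4] M [-0.09  0.06  0.  ] grip 0.0587 50.4
SHIFT [-0.  -0.1  7.4] ROT [ 0.001 -0.001 -0.   ]
```

Call:
arm_command:
  plan:
    - [[0,0,2,0,0,0,1],[0,0,4,0,0,0,1],[0,0,6,0,0,0,1],[0,0,8,0,0,0,1],[0,0,9,0,0,0,1],[0,0,10,0,0,0,1],[0,0,10,0,0,0,1]]
  squeeze: 60

```text
time_s: 9.75
ee_pos: [0.5775, 0.1362, 0.168]
eef_rot: [3.139, -0.001, 1.344]
force: [4.2, 0.2, -1.5]
grip_width: 0.0585
grip_force: 60.3
```

```bash
python3 - <<'E'
from h import *
mv([.5769,.1361,.165],-13)
E
```

```text
t 9.75 pos [0.5775 0.1362 0.168 ] yang -13.01 F [ 4.2  0.2 -1.5] M [-0.08 -0.63  0.05] grip 0.0585 60.3
SHIFT [-0.2 -0.5  3. ] ROT [ 0.003 -0.001 -0.   ]
```

Call:
arm_command:
  plan:
    - [[0,0.7,0,0,0,0,1],[0,0.7,0.5,0,0,0,1],[0,0.7,1,0,0,0,1],[0,0.7,1,0,0,0,1]]

```text
time_s: 10.15
ee_pos: [0.5777, 0.1361, 0.1667]
eef_rot: [3.14, -0.001, 1.344]
force: [-0.1, 1.0, -0.5]
grip_width: 0.058
grip_force: 60.3
```

```bash
python3 - <<'E'
from h import *
mv([.5769,.1361,.165],-13)
E
```

```text
t 10.15 pos [0.5777 0.1361 0.1667] yang -13.0 F [-0.1  1.  -0.5] M [ 0.12  0.01 -0.05] grip 0.058 60.3
SHIFT [-0.2 -0.8  1.7] ROT [ 0.002 -0.001 -0.   ]
```

Call:
arm_command:
  plan:
    - [[0,0,0.5,0,0,0,1],[0,0,1,0,0,0,1],[0,0,1.5,0,0,0,1],[0,0,1.5,0,0,0,1]]

```text
time_s: 10.55
ee_pos: [0.5778, 0.1361, 0.1654]
eef_rot: [3.14, -0.001, 1.344]
force: [-1.3, 1.1, 3.6]
grip_width: 0.0582
grip_force: 60.3
```

Call:
arm_command:
  plan:
    - [[0,0,0.5,0,0,0,1],[0,0,1,0,0,0,1],[0,0,1,0,0,0,1]]

```text
time_s: 10.85
ee_pos: [0.5779, 0.1361, 0.1648]
eef_rot: [3.139, -0.001, 1.344]
force: [-3.6, 2.7, 7.1]
grip_width: 0.058
grip_force: 60.3
```

Call:
arm_command:
  plan:
    - [[0.3,-0.5,0.4,0,0,0,1],[0.3,-0.5,0.8,0,0,0,1],[0.3,-0.5,0.8,0,0,0,1]]

```text
time_s: 11.15
ee_pos: [0.5779, 0.1362, 0.1645]
eef_rot: [3.138, -0.001, 1.344]
force: [-1.6, 0.6, 9.3]
grip_width: 0.0582
grip_force: 60.3
```

```bash
python3 - <<'E'
from h import *
mv([.5769,.1361,.165],-13)
E
```

```text
t 11.15 pos [0.5779 0.1362 0.1645] yang -13.02 F [-1.6  0.6  9.3] M [-0.2   0.41  0.02] grip 0.0582 60.3
SHIFT [-0.3 -0.9 -0.5] ROT [ 0.004 -0.001 -0.   ]
```

Call:
arm_command:
  plan:
    - [[0,-0.3,0.7,0.001,0,0,1],[0,-0.3,1.4,0.002,0,0,1],[0,-0.3,2,0.002,0,0,1],[0,-0.3,2,0.002,0,0,1]]

```text
time_s: 11.55
ee_pos: [0.5779, 0.1362, 0.1635]
eef_rot: [3.139, -0.002, 1.344]
force: [-3.6, -2.1, 16.9]
grip_width: 0.0582
grip_force: 60.3
```

Call:
arm_command:
  plan:
    - [[0,0,0.6,0.001,0,0,1],[0,0,1.2,0.001,0,0,1],[0,0,1.2,0.001,0,0,1]]

```text
time_s: 11.85
ee_pos: [0.5779, 0.1362, 0.1628]
eef_rot: [3.139, -0.002, 1.344]
force: [-5.6, -2.6, 20.8]
grip_width: 0.0583
grip_force: 60.3
```

Call:
arm_command:
  plan:
    - [[-0.3,-0.6,0.2,0,0,0,1],[-0.3,-0.6,0.4,0,0,0,1],[-0.3,-0.6,0.4,0,0,0,1],[-0.3,-0.6,0.4,0,0,0,1]]

```text
time_s: 12.25
ee_pos: [0.5779, 0.1362, 0.1628]
eef_rot: [3.137, -0.002, 1.344]
force: [-1.6, -0.8, 21.2]
grip_width: 0.058
grip_force: 60.3
```

```bash
python3 - <<'E'
from h import *
mv([.5769,.1361,.165],-13)
snap('wrist','w5');cap('w5',ctrl.get_obs())
E
```

```text
t 12.25 pos [0.5779 0.1362 0.1628] yang -13.02 F [-1.6 -0.8 21.2] M [-0.24  0.57 -0.  ] grip 0.058 60.3
SHIFT [-0.3 -0.9 -2.2] ROT [ 0.004 -0.002 -0.   ]
cap top tool z -37.63 world z 0.2004 slope world [0.0094 0.0047] normal in tool [-0.0042 -0.004  -1.    ]
circle world [0.577  0.1365 0.0292]
```

Call:
arm_command:
  plan:
    - [[0,0,-2,0,0,0,1],[0,0,-4,0,0,0,1],[0,0,-5,0,0,0,1],[0,0,-5,0,0,0,1]]

```text
time_s: 12.7
ee_pos: [0.5775, 0.1362, 0.1651]
eef_rot: [3.14, -0.001, 1.344]
force: [5.9, 0.7, 0.6]
grip_width: 0.0582
grip_force: 60.3
```

```bash
python3 - <<'E'
from h import *
mv([.5769,.1361,.165],-13)
E
```

```text
t 12.7 pos [0.5775 0.1362 0.1651] yang -13.02 F [5.9 0.7 0.6] M [ 0.13 -1.09  0.02] grip 0.0582 60.3
SHIFT [-0.2 -0.6  0.1] ROT [ 0.001 -0.001 -0.   ]
```

Call:
arm_command:
  plan:
    - [[0,0,0,0,0,0,0.4],[0,0,0,0,0,0,0],[0,0,0,0,0,0,-0.5],[0,0,0,0,0,0,-1],[0,0,0,0,0,0,-1],[0,0,0,0,0,0,-1]]

```text
time_s: 13.3
ee_pos: [0.5764, 0.1362, 0.1647]
eef_rot: [-3.14, -0.001, 1.344]
force: [-0.0, 0.2, -0.1]
grip_width: 0.0868
grip_force: 0.0
```

```bash
python3 - <<'E'
from h import *
mv([.5769,.1361,.165],-13)
snap('wrist','w6');cap('w6',ctrl.get_obs())
E
```

```text
t 13.3 pos [0.5764 0.1362 0.1647] yang -13.01 F [-0.   0.2 -0.1] M [-0.05  0.06  0.02] grip 0.0868 0.0
SHIFT [ 0.   0.5 -0.3] ROT [-0.001 -0.001 -0.   ]
cap top tool z -37.77 world z 0.2026 slope world [0.0011 0.0058] normal in tool [-0.0052 -0.0011 -1.    ]
circle world [0.5768 0.1366 0.0288]
```

The cap came up about 2 mm when I eased off while still gripping it. I'll press it again from above with closed fingers on the middle of its top, then retreat.

Call:
arm_command:
  plan:
    - [[0,0,-5,0,0,0,-1],[0,0,-25,0,0,0,-1],[0,0,-60,0,0,0,0],[0,0.8,-60,0,0,0,1],[0,0.8,-60,0,0,0,1],[0,0.8,-60,0,0,0,1],[0,0.8,-60,0,0,0,1],[0,0.8,-60,0,0,0,1],[0,0.8,-60,0,0,0,1]]
  squeeze: 20

```text
time_s: 14.25
ee_pos: [0.5772, 0.136, 0.2245]
eef_rot: [-3.14, -0.001, 1.344]
force: [0.8, 0.2, 0.7]
grip_width: 0.0413
grip_force: 0.0
```

```bash
python3 - <<'E'
from h import *
mv([.5775,.1362,.205],-13)
E
```

```text
t 14.25 pos [0.5772 0.136  0.2245] yang -13.01 F [0.8 0.2 0.7] M [-0.05  0.06 -0.07] grip 0.0413 0.0
SHIFT [ 0.2  0.3 19.5] ROT [-0.002 -0.001 -0.   ]
```

Call:
arm_command:
  plan:
    - [[0.2,0.3,0,-0.002,-0.001,0,1],[0.2,0.3,5,-0.002,-0.001,0,1],[0.2,0.3,10,-0.002,-0.001,0,1],[0.2,0.3,15,-0.002,-0.001,0,1],[0.2,0.3,19,-0.002,-0.001,0,1],[0.2,0.3,19,-0.002,-0.001,0,1],[0.2,0.3,19,-0.002,-0.001,0,1]]

```text
time_s: 14.95
ee_pos: [0.5776, 0.1362, 0.2059]
eef_rot: [3.141, 0.0, 1.344]
force: [0.7, 0.1, -0.1]
grip_width: 0.0009
grip_force: 0.0
```

Call:
arm_command:
  plan:
    - [[0,0,1,0,0,0,1],[0,0,2,0,0,0,1],[0,0,3,0,0,0,1],[0,0,4,0,0,0,1],[0,0,4,0,0,0,1]]

```text
time_s: 15.45
ee_pos: [0.5776, 0.1362, 0.2017]
eef_rot: [3.141, 0.0, 1.344]
force: [0.1, 0.0, 0.8]
grip_width: 0.0004
grip_force: 0.0
```

Call:
arm_command:
  plan:
    - [[0,0,1,0,0,0,1],[0,0,2,0,0,0,1],[0,0,3,0,0,0,1],[0,0,3,0,0,0,1]]

```text
time_s: 15.85
ee_pos: [0.5776, 0.1362, 0.1987]
eef_rot: [3.141, 0.0, 1.344]
force: [1.1, -0.1, 0.2]
grip_width: 0.0006
grip_force: 0.0
```

```bash
python3 - <<'E'
from h import *
mv([.5775,.1362,.2],-13)
E
```

```text
t 15.85 pos [0.5776 0.1362 0.1987] yang -13.01 F [ 1.1 -0.1  0.2] M [-0.06  0.09  0.02] grip 0.0006 0.0
SHIFT [ 0.  -0.1 -1.3] ROT [ 0.001  0.    -0.   ]
```

Call:
arm_command:
  plan:
    - [[0,0,0.7,0,0,0,1],[0,0,1.4,0,0,0,1],[0,0,2,0,0,0,1],[0,0,2,0,0,0,1]]

```text
time_s: 16.25
ee_pos: [0.5776, 0.1362, 0.1968]
eef_rot: [3.141, 0.0, 1.344]
force: [0.5, -0.2, 0.2]
grip_width: 0.0003
grip_force: 0.0
```

```bash
python3 - <<'E'
from h import *
mv([.5775,.1362,.2],-13)
v=V('w6');P=v.cloud();q=np.hypot(P[...,0]-.5768,P[...,1]-.1366)
for a,b in((0,8),(8,16),(16,22),(22,28)):
    m=(q*1e3>=a)&(q*1e3<b)&(P[...,2]>.18);print(a,b,np.median(P[m][:,2]))
E
```

```text
t 16.25 pos [0.5776 0.1362 0.1968] yang -13.0 F [ 0.5 -0.2  0.2] M [-0.08  0.06  0.04] grip 0.0003 0.0
SHIFT [-0.  -0.1 -3.2] ROT [ 0.001  0.    -0.   ]
0 8 0.2020709544508506
8 16 0.202091464151823
16 22 0.2033812380273566
22 28 0.32464125191512494
```

Call:
arm_command:
  plan:
    - [[0,0,0.5,0,0,0,1],[0,0,1,0,0,0,1],[0,0,1.5,0,0,0,1],[0,0,2,0,0,0,1],[0,0,2,0,0,0,1]]

```text
time_s: 16.75
ee_pos: [0.5776, 0.1362, 0.1948]
eef_rot: [3.141, 0.0, 1.344]
force: [0.0, 1.1, -0.1]
grip_width: 0.0003
grip_force: 0.0
```

```bash
python3 - <<'E'
from h import *
mv([.5775,.1362,.2],-13)
s,_,_=snap('scene','s7');w,_,_=snap('wrist','w7')
a=cv2.resize(s[70:190,220:330],(550,600));b=cv2.resize(w[130:310,200:275],(250,600));cv2.imwrite('pics/s7c.png',np.hstack([a,b]))
E
```

```text
t 16.75 pos [0.5776 0.1362 0.1948] yang -13.01 F [ 0.   1.1 -0.1] M [-0.02  0.11 -0.  ] grip 0.0003 0.0
SHIFT [ 0.  -0.1 -5.2] ROT [ 0.001  0.    -0.   ]
```

View pics/s7c.png

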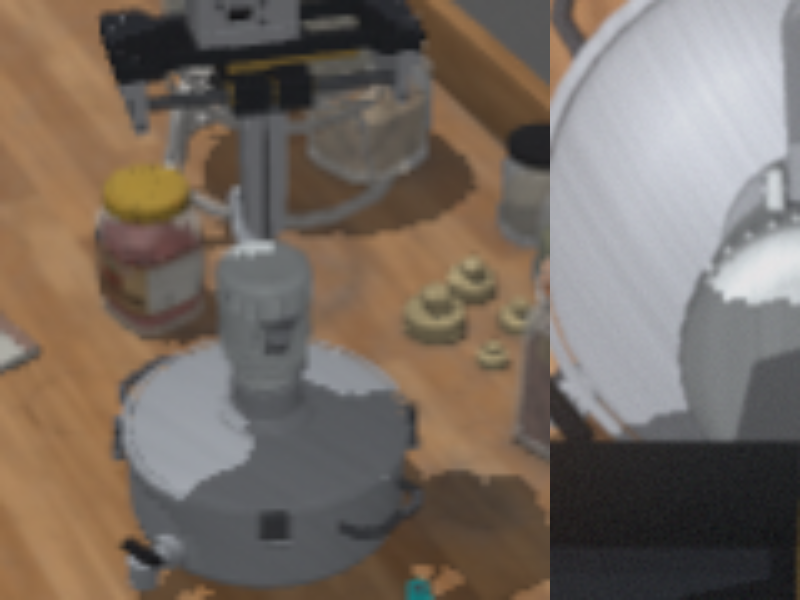

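The picture shows the closed fingers (265,230) just at the cap's top (265,260). The cap sits upright on the neck, so I carry on gently until there is contact.

Call:
arm_command:
  plan:
    - [[0,0,0.7,0,0,0,1],[0,0,1.4,0,0,0,1],[0,0,2,0,0,0,1],[0,0,2,0,0,0,1]]

```text
time_s: 17.25
ee_pos: [0.5776, 0.1362, 0.1928]
eef_rot: [3.141, 0.0, 1.344]
force: [0.1, -0.5, -1.0]
grip_width: 0.0005
grip_force: 0.0
```

Call:
arm_command:
  plan:
    - [[0,0,0.7,0,0,0,1],[0,0,1.4,0,0,0,1],[0,0,2,0,0,0,1],[0,0,2,0,0,0,1]]

```text
time_s: 17.65
ee_pos: [0.5776, 0.1362, 0.1908]
eef_rot: [3.141, 0.0, 1.344]
force: [-0.3, -0.4, -0.1]
grip_width: 0.0006
grip_force: 0.0
```

```bash
python3 - <<'E'
from h import *
mv([.5775,.1362,.2],-13)
for n in('scene','top'):
    snap(n,n+'8');v=V(n+'8');P=v.cloud();q=np.hypot(P[...,0]-.5772,P[...,1]-.1364)
    m=(q<.028)&(P[...,2]>.17);print(n,np.histogram(P[m][:,2],bins=np.arange(.17,.24,.004)))
    if n=='scene':
        cv2.imwrite('pics/s8c.png',cv2.resize(v.p[95:165,235:305],(600,600)))
E
```

```text
t 17.65 pos [0.5776 0.1362 0.1908] yang -13.01 F [-0.3 -0.4 -0.1] M [-0.05  0.14 -0.03] grip 0.0006 0.0
SHIFT [-0.  -0.1 -9.2] ROT [ 0.001  0.    -0.   ]
scene (array([ 5,  5,  6,  2,  3,  4,  5, 35, 94,  4,  0,  0,  0,  5,  7, 10, 15]), array([0.17 , 0.174, 0.178, 0.182, 0.186, 0.19 , 0.194, 0.198, 0.202,
       0.206, 0.21 , 0.214, 0.218, 0.222, 0.226, 0.23 , 0.234, 0.238]))
top (array([0, 0, 0, 0, 0, 0, 0, 1, 1, 0, 0, 0, 0, 0, 0, 0, 0]), array([0.17 , 0.174, 0.178, 0.182, 0.186, 0.19 , 0.194, 0.198, 0.202,
       0.206, 0.21 , 0.214, 0.218, 0.222, 0.226, 0.23 , 0.234, 0.238]))
```

View pics/s8c.png

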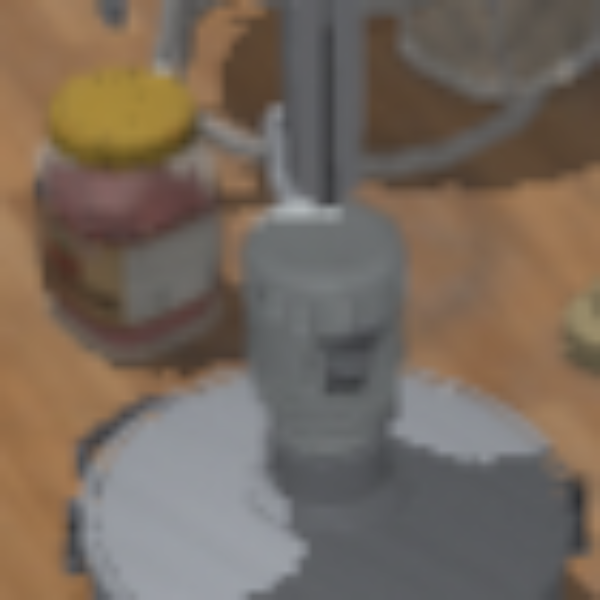

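The picture shows the fingers ending at (325,205), at the far edge of the cap's top, and not at its middle (325,240). I'll measure where the fingers really are.

```bash
python3 - <<'E'
from h import *
v=V('scene8');P=v.cloud();o=ctrl.get_obs();r=R.from_euler('xyz',o['eef_rot'])
Q=(r.inv().apply((P-o['ee_pos']).reshape(-1,3))*1e3).reshape(P.shape)
q=np.hypot(Q[...,0],Q[...,1]);
for a,b in((-60,-50),(-50,-40),(-40,-30),(-30,-20),(-20,-12),(-12,-7),(-7,0),(0,15)):
    m=(Q[...,2]>a)&(Q[...,2]<b)&(q<34);A=Q[m]
    if len(A):print(a,b,len(A),A.min(0).round(1),A.max(0).round(1),np.median(A,0).round(1))
print('tcp px',v.proj(o['ee_pos']),'cap top centre px',v.proj([.5772,.1364,.2]))
print('qpos',o['qpos'].round(3))
E
```

```text
-60 -50 25 [-12.5  -9.7 -59.7] [  6.   15.5 -50.4] [ -9.1   2.8 -55.1]
-50 -40 30 [-12.3  -9.7 -49.9] [  7.   15.8 -40. ] [ -8.5   1.5 -45.3]
-40 -30 14 [-11.8  -6.6 -40. ] [ -3.6  12.3 -31.2] [ -8.8   3.5 -36.3]
-20 -12 74 [-29.8 -23.4 -17.1] [ 20.7  29.7 -12. ] [ -8.5   0.2 -13.1]
-12 -7 103 [-32.8 -26.  -12. ] [24.4 32.7 -7.1] [ -7.    3.5 -10.8]
-7 0 30 [-33.4 -27.7  -6.7] [ 8.9 22.  -0.4] [-25.6 -15.7  -4.1]
0 15 57 [-33.2 -27.7   0. ] [ 0.8 26.  15. ] [-26.2  -8.3   6.3]
tcp px [[271.57609305 125.14649573]] cap top centre px [[271.38780388 122.72082698]]
qpos [ 0.17   0.387  1.372 -0.     1.381  0.397]
```

The closed fingertips end about 30 mm behind the nominal TCP, so they are still about 20 mm above the cap. I go down until they touch.

Call:
arm_command:
  plan:
    - [[0,0,2,0,0,0,1],[0,0,4,0,0,0,1],[0,0,6,0,0,0,1],[0,0,8,0,0,0,1],[0,0,8,0,0,0,1]]

```text
time_s: 18.25
ee_pos: [0.5775, 0.1362, 0.1825]
eef_rot: [3.141, 0.0, 1.344]
force: [-1.1, -0.8, -1.0]
grip_width: 0.0004
grip_force: 0.0
```

Call:
arm_command:
  plan:
    - [[0,0,1,0,0,0,1],[0,0,2,0,0,0,1],[0,0,3,0,0,0,1],[0,0,4,0,0,0,1],[0,0,4,0,0,0,1]]

```text
time_s: 18.75
ee_pos: [0.5776, 0.1362, 0.1788]
eef_rot: [3.141, 0.0, 1.344]
force: [0.0, 0.5, -1.3]
grip_width: 0.0006
grip_force: 0.0
```

Call:
arm_command:
  plan:
    - [[0,0,1,0,0,0,1],[0,0,2,0,0,0,1],[0,0,3,0,0,0,1],[0,0,3,0,0,0,1]]

```text
time_s: 19.15
ee_pos: [0.5776, 0.1362, 0.1757]
eef_rot: [3.141, 0.0, 1.344]
force: [-0.0, -0.4, -0.0]
grip_width: 0.0001
grip_force: 0.0
```

Call:
arm_command:
  plan:
    - [[0,0,1,0,0,0,1],[0,0,2,0,0,0,1],[0,0,3,0,0,0,1],[0,0,3,0,0,0,1]]

```text
time_s: 19.55
ee_pos: [0.5778, 0.1362, 0.1733]
eef_rot: [3.14, -0.0, 1.344]
force: [-1.2, -0.1, 3.5]
grip_width: 0.0009
grip_force: 1.9
```

Call:
arm_command:
  plan:
    - [[0,0,0.7,0,0,0,1],[0,0,1.4,0,0,0,1],[0,0,2,0,0,0,1],[0,0,2,0,0,0,1]]

```text
time_s: 19.95
ee_pos: [0.5779, 0.1363, 0.1724]
eef_rot: [3.139, -0.001, 1.344]
force: [-4.6, -1.4, 12.7]
grip_width: 0.0001
grip_force: 6.2
```

Call:
arm_command:
  plan:
    - [[0,0,0.7,0,0,0,1],[0,0,1.4,0,0,0,1],[0,0,2,0,0,0,1],[0,0,2,0,0,0,1]]

```text
time_s: 20.35
ee_pos: [0.578, 0.1363, 0.1714]
eef_rot: [3.138, -0.001, 1.344]
force: [-7.9, -1.4, 18.7]
grip_width: 0.0007
grip_force: 9.8
```

Call:
arm_command:
  plan:
    - [[-0.2,-1,0.5,0,0,0,1],[-0.2,-1,1,0,0,0,1],[-0.2,-1,1.4,0,0,0,1],[-0.2,-1,1.4,0,0,0,1]]

```text
time_s: 20.75
ee_pos: [0.578, 0.1363, 0.171]
eef_rot: [3.135, -0.002, 1.344]
force: [-4.8, -1.4, 24.3]
grip_width: 0.0002
grip_force: 12.0
```

```bash
python3 - <<'E'
from h import *
mv([.5775,.1362,.2],-13)
E
```

```text
t 20.75 pos [0.578  0.1363 0.171 ] yang -13.01 F [-4.8 -1.4 24.3] M [-0.43  0.91 -0.05] grip 0.0002 12.0
SHIFT [ -0.1  -0.3 -29. ] ROT [ 0.006 -0.002 -0.   ]
```

Call:
arm_command:
  plan:
    - [[0,0,0.2,0,0,0,1],[0,0,-6,0,0,0,1],[0,0,-15,0,0,0,1],[0,0,-35,0,0,0,1],[0,0,-65,0,0,0,1],[0,0,-75,0,0,0,1],[0,0,-75,0,0,0,1],[0,0,-75,0,0,0,1]]

```text
time_s: 21.55
ee_pos: [0.5763, 0.1362, 0.2412]
eef_rot: [-3.141, 0.001, 1.344]
force: [0.6, -0.9, -0.6]
grip_width: 0.0003
grip_force: 0.0
```

```bash
python3 - <<'E'
from h import *
mv([.5775,.1362,.2],-13)
o=ctrl.get_obs();p,_,_=snap('wrist','w9')
v=V('w9');P=v.cloud();c0=np.array([.5770,.1365]);D=P[...,:2]-c0;q=np.hypot(D[...,0],D[...,1])*1e3
for a,b in((0,8),(8,16),(16,22)):
    m=(q>=a)&(q<b)&(abs(P[...,2]-.2)<.008);S=P[m];f=np.linalg.lstsq(np.c_[S[:,:2]-c0,np.ones(len(S))],S[:,2],rcond=None)[0];print(a,b,m.sum(),np.median(S[:,2]),f.round(4))
y=np.radians(77);Y=np.array([np.cos(y),np.sin(y)]);X=np.array([Y[1],-Y[0]])
u=D@Y*1e3;w=D@X*1e3
for s in(1,-1):
    for a in range(36,75,6):
        m=(s*u>a)&(s*u<a+6)&(abs(w)<9)&(P[...,2]>.165)&(P[...,2]<.235)
        if m.any():print(s,a,m.sum(),'u',np.median(u[m]).round(1),'w',np.median(w[m]).round(1),'z',np.median(P[m][:,2]).round(4))
cv2.imwrite('pics/w9c.png',p[100:400,100:460])
E
```

```text
t 21.55 pos [0.5763 0.1362 0.2412] yang -13.01 F [ 0.6 -0.9 -0.6] M [-0.11  0.03  0.06] grip 0.0003 0.0
SHIFT [ 0.3  1.2 41.2] ROT [-0.     0.001 -0.   ]
0 8 284 0.20186392813276396 [-0.0149 -0.0154  0.2019]
8 16 771 0.20175644296695694 [0.0007 0.0029 0.2018]
16 22 779 0.20263916356621722 [0.0039 0.0131 0.2026]
1 36 110 u 38.8 w -0.2 z 0.1839
1 42 120 u 45.0 w -0.2 z 0.1881
1 48 132 u 51.1 w -0.2 z 0.1944
1 54 132 u 56.9 w -0.2 z 0.2
1 60 151 u 62.5 w -0.2 z 0.2061
1 66 144 u 68.4 w -0.3 z 0.2116
1 72 12 u 72.0 w -0.3 z 0.212
```

View pics/w9c.png

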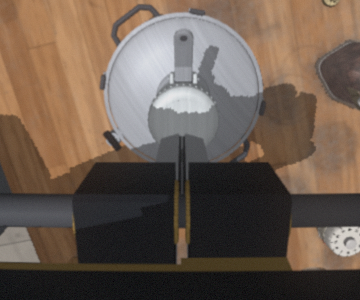

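The picture shows arm cam_a at crop (183,55), still open and clear, and the cap at (185,115). Closed, the fingers are about 28 mm short of the TCP, so I'll push the arms with one finger of the opened gripper. That keeps the gripper's body clear of the cap.

Call:
arm_command:
  plan:
    - [[0,0,0,0,0,0,-1],[0,0,0,0,0,0,-1],[0,0,0,0,0,0,-1],[22,-26,-5,0,0,0,-1],[43,-52,-5,0,0,0,-1],[43,-52,-5,0,0,0,-1],[43,-52,-5,0,0,0,-1],[43,-52,-5,0,0,0,-1],[43,-52,-5,0,0,0,-1]]

```text
time_s: 22.5
ee_pos: [0.536, 0.1891, 0.2472]
eef_rot: [3.141, 0.0, 1.343]
force: [-0.1, -0.0, 0.4]
grip_width: 0.069
grip_force: 0.0
```

```bash
python3 - <<'E'
from h import *
mv([.5356,.1901,.2052],-13)
o=ctrl.get_obs();snap('wrist','w10');v=V('w10');P=v.cloud();r=R.from_euler('xyz',o['eef_rot'])
Q=(r.inv().apply((P-o['ee_pos']).reshape(-1,3))*1e3).reshape(P.shape)
m=(Q[...,2]>-40)&(Q[...,2]<15)&(abs(Q[...,0])<14)
for s in(1,-1):
    A=Q[m&(s*Q[...,1]>35)&(s*Q[...,1]<70)]
    if len(A):print(s,len(A),A.min(0).round(1),A.max(0).round(1),np.median(A,0).round(1))
E
```

```text
t 22.5 pos [0.536  0.1891 0.2472] yang -13.06 F [-0.1 -0.   0.4] M [-0.11  0.08  0.02] grip 0.069 0.0
SHIFT [ 0.9 -0.6 42. ] ROT [ 0.001  0.    -0.001]
1 78 [  8.7  35.  -40. ] [ 10.7  44.9 -28.7] [ 10.3  38.  -36.1]
-1 177 [ -7.  -46.6 -40. ] [ 10.9 -35.  -28.1] [  8.7 -35.6 -35.3]
```

Call:
arm_command:
  plan:
    - [[0.9,-0.6,5,0,0,0,-1],[0.9,-0.6,15,0,0,0,-1],[0.9,-0.6,20,0,0,0,-1],[0.9,-0.6,20,0,0,0,-1],[0.9,-0.6,20,0,0,0,-1]]

```text
time_s: 23.05
ee_pos: [0.5352, 0.1908, 0.2274]
eef_rot: [3.141, 0.0, 1.344]
force: [-0.1, -1.4, -0.1]
grip_width: 0.0938
grip_force: 0.0
```

```bash
python3 - <<'E'
from h import *
mv([.5356,.1901,.2052],-13)
o=ctrl.get_obs();p,_,_=snap('wrist','w11');snap('scene','s11')
r=R.from_euler('xyz',o['eef_rot'])
for t in('w11','s11'):
    v=V(t);P=v.cloud();Q=(r.inv().apply((P-o['ee_pos']).reshape(-1,3))*1e3).reshape(P.shape)
    m=(Q[...,2]>-40)&(Q[...,2]<3)&(abs(Q[...,0])<14)
    for s in(1,-1):
        for a,b in((-40,-30),(-30,-20),(-20,-10),(-10,3)):
            A=Q[m&(s*Q[...,1]>38)&(s*Q[...,1]<68)&(Q[...,2]>a)&(Q[...,2]<b)]
            if len(A):print(t,s,a,len(A),A.min(0).round(1),A.max(0).round(1))
cv2.imwrite('pics/w11c.png',p)
E
```

```text
t 23.05 pos [0.5352 0.1908 0.2274] yang -13.0 F [-0.1 -1.4 -0.1] M [-0.14  0.04 -0.04] grip 0.0938 0.0
SHIFT [-0.6  0.5 22.2] ROT [ 0.001  0.    -0.   ]
w11 1 -40 202 [ -7.3  46.  -40. ] [ 10.9  57.9 -30. ]
w11 1 -30 15 [ -6.3  46.4 -30. ] [ 10.5  50.4 -28.6]
w11 -1 -40 196 [ -7.1 -58.7 -40. ] [ 10.8 -47.5 -30.1]
w11 -1 -30 12 [ -6.6 -50.4 -29.9] [ 10.5 -47.8 -28.4]
s11 1 -40 13 [-11.2  49.7 -39.9] [  3.7  60.  -30.3]
s11 1 -30 1 [ -8.5  50.8 -29.5] [ -8.5  50.8 -29.5]
s11 -1 -40 10 [-13.2 -56.8 -39.8] [ -5.6 -45.2 -31.5]
s11 -1 -30 1 [ -7.7 -45.7 -28.4] [ -7.7 -45.7 -28.4]
```

View pics/w11c.png

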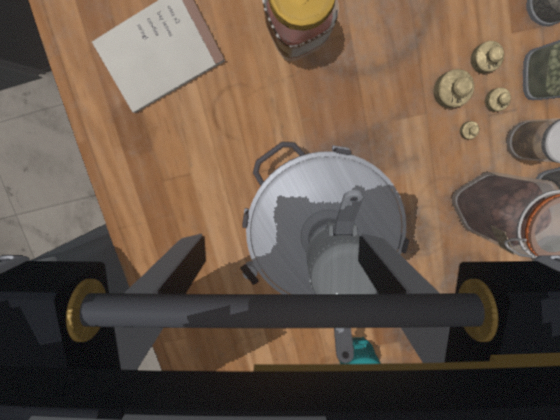

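The picture shows arm cam_a at (348,205), and the fingers really do end about 28 mm short of the TCP even when open. I'll use closed fingers with the tool tilted outward 22°, so the body stays off the cap, and compute the sweep.

```bash
cat >> h.py <<'E'
AX=np.array([.5777,.1362]); MZ=.1502; CY=np.array([np.cos(np.radians(77)),np.sin(np.radians(77))])
def sweep(side,pts,phi=.384,L=.028):
    "rows (tool axes of now) that put the fingertip centre at (u,z over the mouth) in mm on one side, leaning outward by phi"
    o=ctrl.get_obs(); r=R.from_euler('xyz',o['eef_rot']); Y=np.r_[CY,0]; Z=np.array([0,0,-1.]); X=np.cross(Y,Z)*-1
    X=np.r_[CY[1],-CY[0],0]; T=np.c_[Y,X,Z]; ro=R.from_matrix(T)*R.from_rotvec([0,-side*phi,0])
    rv=(r.inv()*ro).as_rotvec(); zt=ro.as_matrix()[:,2]
    print('t',round(o['time_s'],2),'F',o['force'].round(1),'ROT',rv.round(3))
    for u,z in pts:
        w=np.r_[AX+side*u/1e3*CY,MZ+z/1e3]+L*zt; print((u,z),(r.inv().apply(w-o['ee_pos'])*1e3).round(1))
def arc(th,h=8.5,phi=.384):
    a=np.radians(54.3)-th; p=np.array([30+39.4*np.cos(a),18+39.4*np.sin(a)]); c=np.array([h*np.cos(phi),-h*np.sin(phi)])
    s=np.clip((th-1.24)/.15,-1,1); return tuple((p+s*c).round(1))
E
python3 - <<'E'
from h import *
sweep(1,[(42,85),(42,60)])
E
```

```text
t 23.15 F [ 0.3 -0.  -0.5] ROT [ 0.001 -0.384 -0.   ]
(42, 85) [-12.2  53.5  18.6]
(42, 60) [-12.3  53.5  43.6]
```

Call:
arm_command:
  plan:
    - [[-3,15,5,0,0,0,1],[-6,35,10,0,-0.1,0,1],[-12,53.5,18.6,0,-0.2,0,1],[-12,53.5,18.6,0,-0.3,0,1],[-12,53.5,18.6,0,-0.384,0,1],[-12,53.5,18.6,0,-0.384,0,1],[-12,53.5,18.6,0,-0.384,0,1],[-12,53.5,18.6,0,-0.384,0,1],[-12,53.5,18.6,0,-0.384,0,1],[-12,53.5,18.6,0,-0.384,0,1]]

```text
time_s: 24.15
ee_pos: [0.5848, 0.1666, 0.2094]
eef_rot: [3.14, 0.383, 1.342]
force: [-0.3, -0.0, 0.5]
grip_width: 0.0174
grip_force: 0.0
```

```bash
python3 - <<'E'
from h import *
print(ctrl.get_obs()['ee_pos'],ctrl.get_obs()['grip_width'])
sweep(1,[(42,70),(42,60)]+[arc(t) for t in np.arange(0,1.15,.15)])
o=ctrl.get_obs();snap('scene','s12');v=V('s12');P=v.cloud();r=R.from_euler('xyz',o['eef_rot'])
Q=(r.inv().apply((P-o['ee_pos']).reshape(-1,3))*1e3).reshape(P.shape)
for a in range(-130,-10,8):
    m=(abs(Q[...,0])<45)&(abs(Q[...,1])<30)&(Q[...,2]>a)&(Q[...,2]<a+8);A=Q[m]
    if len(A)>1:print(a,len(A),A.min(0).round(0),A.max(0).round(0))
E
```

```text
[0.5847908  0.16661205 0.20944588] 0.017420000095920554
t 24.15 F [-0.3 -0.   0.5] ROT [ 0.001 -0.001 -0.001]
(42, 70) [ 5.9 -0.1 14. ]
(42, 60) [ 9.7 -0.1 23.3]
(np.float64(45.1), np.float64(53.2)) [15.1 -0.1 28.4]
(np.float64(49.6), np.float64(49.4)) [20.7 -0.1 30.3]
(np.float64(53.5), np.float64(45.0)) [26.  -0.1 32.9]
(np.float64(56.7), np.float64(40.0)) [30.8 -0.2 36.3]
(np.float64(59.2), np.float64(34.6)) [35.1 -0.2 40.4]
(np.float64(60.8), np.float64(28.9)) [38.7 -0.2 45.1]
(np.float64(61.5), np.float64(23.1)) [41.6 -0.2 50.2]
(np.float64(61.3), np.float64(17.2)) [43.6 -0.2 55.8]
-130 30 [ -18.  -29. -129.] [   8.   29. -123.]
-122 30 [ -15.  -22. -122.] [   2.   25. -114.]
-114 25 [ -15.  -19. -113.] [   7.   23. -106.]
-106 23 [ -15.  -19. -106.] [  12.   22. -100.]
-98 30 [-12. -19. -98.] [  7.  24. -90.]
-90 28 [-17. -19. -90.] [  6.  24. -82.]
-82 24 [-15. -18. -82.] [ 10.  23. -74.]
-74 26 [-14. -18. -74.] [  1.  23. -66.]
-66 26 [-16. -19. -65.] [  4.  22. -58.]
-58 24 [-15. -18. -58.] [  2.  24. -50.]
-50 27 [-16. -18. -50.] [  4.  24. -42.]
-42 20 [-16. -18. -40.] [  4.  23. -34.]
-34 11 [-16. -12. -34.] [  6.  19. -28.]
-18 10 [ 25.  -4. -16.] [ 37.   8. -10.]
```

Call:
arm_command:
  plan:
    - [[0,0,0,0,0,0,1],[6,0,14,0,0,0,1],[9.7,0,23,0,0,0,1],[15,0,28.4,0,0,0,1],[18,0,29.3,0,0,0,1],[20.7,0,30.3,0,0,0,1],[23.4,0,31.6,0,0,0,1],[26,0,33,0,0,0,1],[26,0,33,0,0,0,1]]

```text
time_s: 25.1
ee_pos: [0.5874, 0.1788, 0.1684]
eef_rot: [3.14, 0.384, 1.344]
force: [-0.1, -1.7, 0.6]
grip_width: 0.0002
grip_force: 0.7
```

```bash
python3 - <<'E'
from h import *
print(ctrl.get_obs()['ee_pos'])
sweep(1,[arc(t) for t in np.arange(.3,1.5,.1)])
E
```

```text
[0.5874089  0.17877227 0.16841568]
t 25.1 F [-0.1 -1.7  0.6] ROT [ 0.001  0.    -0.   ]
(np.float64(53.5), np.float64(45.0)) [-0.9  0.1 -0.5]
(np.float64(55.8), np.float64(41.7)) [2.5 0.1 1.7]
(np.float64(57.6), np.float64(38.2)) [5.4 0.1 4.3]
(np.float64(59.2), np.float64(34.6)) [8.3 0.1 7. ]
(np.float64(60.3), np.float64(30.8)) [10.7  0.1 10.1]
(np.float64(61.1), np.float64(27.0)) [12.9  0.1 13.3]
(np.float64(61.5), np.float64(23.1)) [14.7  0.1 16.8]
(np.float64(61.5), np.float64(19.1)) [16.2  0.1 20.5]
(np.float64(61.6), np.float64(15.0)) [17.8  0.1 24.3]
(np.float64(66.1), np.float64(9.0)) [24.3  0.1 28.1]
(np.float64(70.1), np.float64(3.1)) [30.2  0.1 32.1]
(np.float64(73.3), np.float64(-2.4)) [35.2  0.1 36. ]
```

Call:
arm_command:
  plan:
    - [[2.5,0,1.7,0,0,0,1],[5.4,0,4.3,0,0,0,1],[8.3,0,7,0,0,0,1],[10.7,0,10.1,0,0,0,1],[12.9,0,13.3,0,0,0,1],[14.7,0,16.8,0,0,0,1],[16.2,0,20.5,0,0,0,1],[17.8,0,24.3,0,0,0,1],[17.8,0,24.3,0,0,0,1]]

```text
time_s: 26.0
ee_pos: [0.5889, 0.1857, 0.1387]
eef_rot: [3.141, 0.384, 1.344]
force: [0.4, 0.0, 1.3]
grip_width: 0.0003
grip_force: 0.4
```

```bash
python3 - <<'E'
from h import *
print(ctrl.get_obs()['ee_pos'])
sweep(1,[arc(t) for t in np.arange(1.1,1.9,.06)])
E
```

```text
[0.58888208 0.1857468  0.13867357]
t 26.0 F [0.4 0.  1.3] ROT [ 0.  0. -0.]
(np.float64(61.6), np.float64(15.0)) [ 0.1  0.3 -0.6]
(np.float64(64.3), np.float64(11.4)) [3.9 0.2 1.7]
(np.float64(66.9), np.float64(7.8)) [7.7 0.2 4. ]
(np.float64(69.3), np.float64(4.3)) [11.2  0.2  6.4]
(np.float64(71.7), np.float64(0.8)) [14.8  0.2  8.7]
(np.float64(73.3), np.float64(-2.4)) [17.5  0.2 11.1]
(np.float64(72.2), np.float64(-4.5)) [17.2  0.2 13.5]
(np.float64(71.0), np.float64(-6.5)) [16.9  0.2 15.8]
(np.float64(69.7), np.float64(-8.5)) [16.4  0.2 18.1]
(np.float64(68.2), np.float64(-10.3)) [15.7  0.2 20.3]
(np.float64(66.6), np.float64(-12.1)) [14.9  0.2 22.6]
(np.float64(65.0), np.float64(-13.8)) [14.   0.2 24.8]
(np.float64(63.2), np.float64(-15.4)) [13.   0.2 26.9]
(np.float64(61.4), np.float64(-16.8)) [11.8  0.2 28.9]
```

Call:
arm_command:
  plan:
    - [[3.9,0,1.7,0,0,0,1],[7.7,0,4,0,0,0,1],[11.2,0,6.4,0,0,0,1],[14.8,0,8.7,0,0,0,1],[17.5,0,11.1,0,0,0,1],[17.2,0,13.5,0,0,0,1],[17.2,0,13.5,0,0,0,1]]

```text
time_s: 26.7
ee_pos: [0.5915, 0.1967, 0.12]
eef_rot: [3.141, 0.383, 1.344]
force: [1.5, 2.4, 1.9]
grip_width: 0.0003
grip_force: 1.3
```

```bash
python3 - <<'E'
from h import *
print(ctrl.get_obs()['ee_pos'],ctrl.get_obs()['moment'])
sweep(1,[arc(t) for t in np.arange(1.46,2.12,.06)])
E
```

```text
[0.59149712 0.19670454 0.11995184] [ 0.43256762 -0.14014511  0.06483958]
t 26.7 F [1.5 2.4 1.9] ROT [ 0.001 -0.001 -0.   ]
(np.float64(72.2), np.float64(-4.5)) [-0.2  0.2  0.3]
(np.float64(71.0), np.float64(-6.5)) [-0.6  0.2  2.6]
(np.float64(69.7), np.float64(-8.5)) [-1.1  0.2  5. ]
(np.float64(68.2), np.float64(-10.3)) [-1.8  0.2  7.2]
(np.float64(66.6), np.float64(-12.1)) [-2.6  0.2  9.5]
(np.float64(65.0), np.float64(-13.8)) [-3.4  0.2 11.6]
(np.float64(63.2), np.float64(-15.4)) [-4.5  0.2 13.8]
(np.float64(61.4), np.float64(-16.8)) [-5.7  0.2 15.8]
(np.float64(59.4), np.float64(-18.2)) [-7.   0.2 17.8]
(np.float64(57.4), np.float64(-19.4)) [-8.4  0.2 19.7]
(np.float64(55.3), np.float64(-20.5)) [-9.9  0.1 21.5]
(np.float64(53.2), np.float64(-21.5)) [-11.5   0.1  23.2]
```

Call:
arm_command:
  plan:
    - [[-0.6,0,2.6,0,0,0,1],[-1.1,0,5,0,0,0,1],[-1.8,0,7.2,0,0,0,1],[-2.6,0,9.5,0,0,0,1],[-2.6,0,9.5,0,0,0,1]]

```text
time_s: 27.2
ee_pos: [0.5902, 0.1911, 0.1124]
eef_rot: [3.14, 0.383, 1.344]
force: [0.4, 5.8, 3.2]
grip_width: 0.0005
grip_force: 2.5
```

```bash
python3 - <<'E'
from h import *
print(ctrl.get_obs()['ee_pos'],ctrl.get_obs()['moment'])
sweep(1,[arc(t) for t in np.arange(1.7,2.12,.06)])
E
```

```text
[0.59018138 0.19105378 0.11238775] [ 1.0111671  -0.15343613 -0.06571354]
t 27.2 F [0.4 5.8 3.2] ROT [ 0.001 -0.001 -0.   ]
(np.float64(66.6), np.float64(-12.1)) [-0.   0.2  0.3]
(np.float64(65.0), np.float64(-13.8)) [-0.9  0.2  2.5]
(np.float64(63.2), np.float64(-15.4)) [-2.   0.2  4.6]
(np.float64(61.4), np.float64(-16.8)) [-3.1  0.2  6.6]
(np.float64(59.4), np.float64(-18.2)) [-4.4  0.2  8.6]
(np.float64(57.4), np.float64(-19.4)) [-5.9  0.2 10.5]
(np.float64(55.3), np.float64(-20.5)) [-7.4  0.2 12.3]
(np.float64(53.2), np.float64(-21.5)) [-9.   0.2 14. ]
```

Call:
arm_command:
  plan:
    - [[-0.9,0,2.5,0,0,0,1],[-2,0,4.6,0,0,0,1],[-3.2,0,6.6,0,0,0,1],[-4.6,0,8.6,0,0,0,1],[-4.6,0,8.6,0,0,0,1]]

```text
time_s: 27.7
ee_pos: [0.5885, 0.184, 0.106]
eef_rot: [3.141, 0.382, 1.344]
force: [2.5, 7.0, 0.1]
grip_width: 0.0006
grip_force: 2.8
```

```bash
python3 - <<'E'
from h import *
print(ctrl.get_obs()['ee_pos'],ctrl.get_obs()['moment'])
sweep(1,[arc(t) for t in np.arange(1.94,2.2,.04)])
E
```

```text
[0.58846694 0.18397811 0.10595352] [ 1.34159779 -0.39831482  0.09623317]
t 27.7 F [2.5 7.  0.1] ROT [ 0.001 -0.002  0.   ]
(np.float64(59.4), np.float64(-18.2)) [-0.1  0.3 -0.1]
(np.float64(58.1), np.float64(-19.0)) [-1.   0.3  1.2]
(np.float64(56.7), np.float64(-19.8)) [-2.   0.3  2.4]
(np.float64(55.3), np.float64(-20.5)) [-3.   0.3  3.6]
(np.float64(53.9), np.float64(-21.2)) [-4.1  0.3  4.8]
(np.float64(52.4), np.float64(-21.8)) [-5.2  0.2  5.9]
(np.float64(51.0), np.float64(-22.3)) [-6.4  0.2  6.9]
```

Call:
arm_command:
  plan:
    - [[-1,0,1.2,0,0,0,1],[-2,0,2.4,0,0,0,1],[-3,0,3.6,0,0,0,1],[-3,0,3.6,0,0,0,1]]

```text
time_s: 28.1
ee_pos: [0.5875, 0.18, 0.1036]
eef_rot: [3.141, 0.382, 1.344]
force: [1.5, 6.3, -1.6]
grip_width: 0.0006
grip_force: 2.7
```

Call:
arm_command:
  plan:
    - [[-0.6,0,0.5,0,0,0,1],[-1.2,0,1,0,0,0,1],[-1.8,0,1.5,0,0,0,1],[-1.8,0,1.5,0,0,0,1]]

```text
time_s: 28.5
ee_pos: [0.5869, 0.1776, 0.1029]
eef_rot: [3.141, 0.383, 1.344]
force: [1.1, 5.5, -1.7]
grip_width: 0.0001
grip_force: 2.3
```

Call:
arm_command:
  plan:
    - [[-0.6,0,0.5,0,0,0,1],[-1.2,0,1,0,0,0,1],[-1.8,0,1.5,0,0,0,1],[-1.8,0,1.5,0,0,0,1]]

```text
time_s: 28.9
ee_pos: [0.5863, 0.1753, 0.1022]
eef_rot: [3.141, 0.383, 1.344]
force: [0.1, 4.5, -1.2]
grip_width: 0.0006
grip_force: 2.3
```

Call:
arm_command:
  plan:
    - [[-0.7,0,0.5,0,0,0,1],[-1.4,0,1,0,0,0,1],[-2.1,0,1.3,0,0,0,1],[-2.1,0,1.3,0,0,0,1]]

```text
time_s: 29.3
ee_pos: [0.5859, 0.1734, 0.1017]
eef_rot: [3.141, 0.382, 1.344]
force: [1.6, 8.3, -0.6]
grip_width: 0.0006
grip_force: 3.6
```

```bash
python3 - <<'E'
from h import *
print(ctrl.get_obs()['ee_pos'],ctrl.get_obs()['moment'])
sweep(1,[arc(t) for t in np.arange(2.08,2.2,.04)])
E
```

```text
[0.58586483 0.1733779  0.10174821] [ 1.525718   -0.07867733 -0.05478654]
t 29.3 F [ 1.6  8.3 -0.6] ROT [ 0.001 -0.002  0.   ]
(np.float64(54.6), np.float64(-20.9)) [ 5.   0.4 -3.7]
(np.float64(53.2), np.float64(-21.5)) [ 3.9  0.4 -2.7]
(np.float64(51.7), np.float64(-22.1)) [ 2.8  0.4 -1.5]
(np.float64(50.2), np.float64(-22.6)) [ 1.6  0.4 -0.5]
```

Call:
arm_command:
  plan:
    - [[-0.6,0,0.3,0,0,0,1],[-1.2,0,0.6,0,0,0,1],[-1.2,0,0.6,0,0,0,1]]

```text
time_s: 29.6
ee_pos: [0.5857, 0.1728, 0.1015]
eef_rot: [3.141, 0.381, 1.345]
force: [3.0, 11.9, -2.6]
grip_width: 0.0004
grip_force: 5.3
```

Call:
arm_command:
  plan:
    - [[-0.6,0,0.3,0,0,0,1],[-1.2,0,0.6,0,0,0,1],[-1.2,0,0.6,0,0,0,1]]

```text
time_s: 29.9
ee_pos: [0.5856, 0.1723, 0.1014]
eef_rot: [3.14, 0.379, 1.345]
force: [4.4, 16.5, -4.5]
grip_width: 0.0005
grip_force: 7.6
```

Call:
arm_command:
  plan:
    - [[-0.6,0,0.3,0,0,0,1],[-1.2,0,0.6,0,0,0,1],[-1.2,0,0.6,0,0,0,1]]

```text
time_s: 30.2
ee_pos: [0.5854, 0.1718, 0.1012]
eef_rot: [3.14, 0.378, 1.345]
force: [5.6, 20.7, -4.3]
grip_width: 0.0005
grip_force: 10.1
```

Call:
arm_command:
  plan:
    - [[4,0,-3,0,0,0,1],[12,0,-15,0,0,0,1],[15,0,-45,0,0,0,1],[15,0,-90,0,0,0,1],[5,0,-130,0,0.1,0,1],[-5,0,-145,0,0.25,0,1],[-5,0,-145,0,0.384,0,1],[-5,0,-145,0,0.384,0,1],[-5,0,-145,0,0.384,0,1]]

```text
time_s: 31.1
ee_pos: [0.596, 0.216, 0.2383]
eef_rot: [3.141, 0.002, 1.342]
force: [0.2, -0.8, 0.4]
grip_width: 0.0005
grip_force: 0.0
```

```bash
python3 - <<'E'
from h import *
print(ctrl.get_obs()['ee_pos'],ctrl.get_obs()['eef_rot'])
sweep(-1,[(20,115),(42,115),(42,85),(42,60)])
p,_,_=snap('wrist','w13');s,_,_=snap('scene','s13')
for t in('w13','s13'):
    P=V(t).cloud();D=P[...,:2]-[.5772,.1364];q=np.hypot(D[...,0],D[...,1])*1e3
    m=(q<16)&(abs(P[...,2]-.2)<.01);print(t,m.sum(),np.median(P[m][:,2]) if m.any() else '')
E
```

```text
[0.59598189 0.21604966 0.2382559 ] [3.14096641e+00 1.77876529e-03 1.34244424e+00]
t 31.1 F [ 0.2 -0.8  0.4] ROT [ 0.001  0.386 -0.001]
(20, 115) [-91.4   0.3  -0.8]
(42, 115) [-113.4    0.3   -0.8]
(42, 85) [-113.4    0.3   29.2]
(42, 60) [-113.3    0.3   54.2]
w13 0 
s13 42 0.20151262742125237
```

Call:
arm_command:
  plan:
    - [[-30,0,-1,0,0,0,1],[-70,0,-1,0,0.1,0,1],[-100,0,-1,0,0.22,0,1],[-113,0,-1,0,0.33,0,1],[-113,0,-1,0,0.386,0,1],[-113,0,15,0,0.386,0,1],[-113,0,29,0,0.386,0,1],[-113,0,29,0,0.386,0,1],[-113,0,29,0,0.386,0,1]]

```text
time_s: 32.1
ee_pos: [0.5708, 0.1076, 0.209]
eef_rot: [3.142, -0.385, 1.345]
force: [0.0, 0.3, -0.2]
grip_width: 0.0008
grip_force: 0.0
```

```bash
python3 - <<'E'
from h import *
print(ctrl.get_obs()['ee_pos'],ctrl.get_obs()['eef_rot'])
sweep(-1,[(42,70),(42,60)]+[arc(t) for t in np.arange(0,.95,.1)])
P=V('w13').cloud();D=P[...,:2]-[.5770,.1365];u=D@CY*1e3;w=D@[CY[1],-CY[0]]*1e3
for a in range(-78,-30,6):
    m=(u>a)&(u<a+6)&(abs(w)<9)&(P[...,2]>.1)
    if m.any():print(a,m.sum(),np.median(u[m]).round(1),np.median(w[m]).round(1),np.median(P[m][:,2]).round(4))
P=V('top8').cloud();D=P[...,:2]-[.5770,.1365];u=D@CY*1e3;w=D@[CY[1],-CY[0]]*1e3
for a in range(-78,-30,8):
    m=(u>a)&(u<a+8)&(abs(w)<9)&(P[...,2]>.16)
    if m.any():print('top',a,m.sum(),np.median(u[m]).round(1),np.median(w[m]).round(1),np.median(P[m][:,2]).round(4))
E
```

```text
[0.57076233 0.10762971 0.20899712] [ 3.14158539 -0.38534176  1.34518004]
t 32.1 F [ 0.   0.3 -0.2] ROT [-0.    -0.001  0.001]
(42, 70) [-7.5  0.3 12.9]
(42, 60) [-11.3   0.3  22.1]
(np.float64(45.1), np.float64(53.2)) [-16.7   0.3  27.3]
(np.float64(48.2), np.float64(50.7)) [-20.5   0.3  28.4]
(np.float64(51.0), np.float64(48.0)) [-24.1   0.3  29.9]
(np.float64(53.5), np.float64(45.0)) [-27.6   0.3  31.7]
(np.float64(55.8), np.float64(41.7)) [-30.9   0.3  33.9]
(np.float64(57.6), np.float64(38.2)) [-33.9   0.3  36.5]
(np.float64(59.2), np.float64(34.6)) [-36.7   0.3  39.2]
(np.float64(60.3), np.float64(30.8)) [-39.2   0.3  42.3]
(np.float64(61.1), np.float64(27.0)) [-41.4   0.3  45.5]
(np.float64(61.5), np.float64(23.1)) [-43.2   0.3  49. ]
-60 10 -54.5 -3.8 0.2002
-54 79 -50.3 -1.9 0.1957
-48 93 -45.4 -1.0 0.1898
-42 24 -40.6 -0.5 0.1862
top -78 3 -71.0 -0.7 0.2165
top -70 21 -63.8 -1.4 0.4875
top -62 47 -58.7 0.4 0.516
top -54 36 -50.1 0.8 0.5332
top -46 31 -42.2 -0.8 0.5204
top -38 44 -33.4 -0.3 0.5209
```

Arm b is where I expected it, open. I sweep it the same way.

Call:
arm_command:
  plan:
    - [[-7.5,0.3,12.9,0,0,0,1],[-11.3,0.3,22,0,0,0,1],[-16.7,0.3,27.3,0,0,0,1],[-20.5,0.3,28.4,0,0,0,1],[-24.1,0.3,30,0,0,0,1],[-27.6,0.3,31.7,0,0,0,1],[-30.9,0.3,33.9,0,0,0,1],[-33.9,0.3,36.5,0,0,0,1],[-36.7,0.3,39.2,0,0,0,1],[-36.7,0.3,39.2,0,0,0,1]]

```text
time_s: 33.1
ee_pos: [0.5667, 0.0877, 0.1587]
eef_rot: [3.141, -0.386, 1.344]
force: [0.7, -0.1, 1.0]
grip_width: 0.0004
grip_force: 0.4
```

```bash
python3 - <<'E'
from h import *
print(ctrl.get_obs()['ee_pos'])
sweep(-1,[arc(t) for t in np.arange(.6,1.5,.08)])
E
```

```text
[0.5666699  0.08773632 0.15866884]
t 33.1 F [ 0.7 -0.1  1. ] ROT [ 0.001 -0.002 -0.   ]
(np.float64(59.2), np.float64(34.6)) [ 1.  -0.2  0.2]
(np.float64(60.1), np.float64(31.6)) [-1.  -0.2  2.7]
(np.float64(60.8), np.float64(28.5)) [-2.8 -0.2  5.3]
(np.float64(61.3), np.float64(25.4)) [-4.4 -0.2  8. ]
(np.float64(61.5), np.float64(22.3)) [-5.8 -0.2 10.7]
(np.float64(61.5), np.float64(19.1)) [-7.  -0.2 13.7]
(np.float64(61.2), np.float64(16.0)) [-7.9 -0.2 16.7]
(np.float64(64.3), np.float64(11.4)) [-12.5  -0.2  19.8]
(np.float64(67.7), np.float64(6.6)) [-17.4  -0.2  23. ]
(np.float64(70.9), np.float64(2.0)) [-22.1  -0.2  26. ]
(np.float64(73.3), np.float64(-2.4)) [-26.   -0.2  29.2]
(np.float64(71.8), np.float64(-5.2)) [-25.7  -0.2  32.4]
```

Call:
arm_command:
  plan:
    - [[-1,0,2.7,0,0,0,1],[-2.8,0,5.3,0,0,0,1],[-4.4,0,8,0,0,0,1],[-5.8,0,10.7,0,0,0,1],[-7,0,13.7,0,0,0,1],[-7.9,0,16.7,0,0,0,1],[-12.5,0,19.8,0,0,0,1],[-17.4,0,23,0,0,0,1],[-22,0,26,0,0,0,1],[-26,0,29.2,0,0,0,1],[-25.7,0,32.4,0,0,0,1],[-25.7,0,32.4,0,0,0,1]]

```text
time_s: 34.3
ee_pos: [0.5641, 0.0762, 0.119]
eef_rot: [3.141, -0.385, 1.344]
force: [1.4, -2.3, 1.9]
grip_width: 0.0002
grip_force: 1.5
```

```bash
python3 - <<'E'
from h import *
print(ctrl.get_obs()['ee_pos'])
sweep(-1,[arc(t) for t in np.arange(1.48,2.12,.06)])
E
```

```text
[0.56411895 0.07623329 0.118959  ]
t 34.3 F [ 1.4 -2.3  1.9] ROT [ 0.001 -0.001 -0.   ]
(np.float64(71.8), np.float64(-5.2)) [ 0.2 -0.3 -0. ]
(np.float64(70.6), np.float64(-7.2)) [ 0.6 -0.3  2.3]
(np.float64(69.2), np.float64(-9.1)) [ 1.1 -0.3  4.6]
(np.float64(67.7), np.float64(-10.9)) [ 1.8 -0.3  6.8]
(np.float64(66.1), np.float64(-12.7)) [ 2.7 -0.3  9.1]
(np.float64(64.4), np.float64(-14.3)) [ 3.6 -0.3 11.2]
(np.float64(62.6), np.float64(-15.9)) [ 4.7 -0.3 13.4]
(np.float64(60.7), np.float64(-17.3)) [ 5.9 -0.3 15.4]
(np.float64(58.8), np.float64(-18.6)) [ 7.2 -0.3 17.3]
(np.float64(56.7), np.float64(-19.8)) [ 8.7 -0.3 19.2]
(np.float64(54.6), np.float64(-20.9)) [10.2 -0.3 21. ]
```

Call:
arm_command:
  plan:
    - [[0.5,0,2.3,0,0,0,1],[1.1,0,4.6,0,0,0,1],[1.8,0,6.8,0,0,0,1],[2.7,0,9.1,0,0,0,1],[2.7,0,9.1,0,0,0,1]]

```text
time_s: 34.8
ee_pos: [0.5653, 0.0816, 0.1113]
eef_rot: [3.141, -0.384, 1.344]
force: [-0.1, -8.1, 1.7]
grip_width: 0.0005
grip_force: 2.9
```

Call:
arm_command:
  plan:
    - [[1,0,2.1,0,0,0,1],[2.1,0,4.3,0,0,0,1],[3.3,0,6.3,0,0,0,1],[4.6,0,8.2,0,0,0,1],[4.6,0,8.2,0,0,0,1]]

```text
time_s: 35.3
ee_pos: [0.5668, 0.0888, 0.1052]
eef_rot: [3.141, -0.384, 1.344]
force: [-0.1, -7.1, -0.6]
grip_width: 0.0006
grip_force: 2.8
```

```bash
python3 - <<'E'
from h import *
print(ctrl.get_obs()['ee_pos'])
sweep(-1,[arc(t) for t in np.arange(1.96,2.24,.04)])
E
```

```text
[0.56680158 0.08877897 0.10518178]
t 35.3 F [-0.1 -7.1 -0.6] ROT [ 0. -0. -0.]
(np.float64(58.8), np.float64(-18.6)) [ 0.5 -0.  -0.3]
(np.float64(57.4), np.float64(-19.4)) [ 1.5 -0.   1. ]
(np.float64(56.0), np.float64(-20.2)) [ 2.5 -0.   2.2]
(np.float64(54.6), np.float64(-20.9)) [ 3.5 -0.1  3.4]
(np.float64(53.2), np.float64(-21.5)) [ 4.6 -0.1  4.5]
(np.float64(51.7), np.float64(-22.1)) [ 5.8 -0.1  5.6]
(np.float64(50.2), np.float64(-22.6)) [ 7.  -0.1  6.6]
(np.float64(48.7), np.float64(-23.1)) [ 8.2 -0.1  7.7]
```

Call:
arm_command:
  plan:
    - [[1.3,0,1,0,0,0,1],[2.3,0,2.2,0,0,0,1],[3.4,0,3.4,0,0,0,1],[4.5,0,4.3,0,0,0,1],[4.5,0,4.3,0,0,0,1]]

```text
time_s: 35.8
ee_pos: [0.568, 0.0943, 0.1027]
eef_rot: [-3.141, -0.384, 1.344]
force: [-1.1, -7.3, -2.4]
grip_width: 0.0005
grip_force: 3.1
```

Call:
arm_command:
  plan:
    - [[0.8,0,0.6,0,0,0,1],[1.6,0,1.2,0,0,0,1],[2.4,0,1.8,0,0,0,1],[2.4,0,1.8,0,0,0,1]]

```text
time_s: 36.2
ee_pos: [0.5686, 0.0964, 0.1021]
eef_rot: [3.141, -0.383, 1.344]
force: [-3.8, -13.2, 0.6]
grip_width: 0.0003
grip_force: 6.8
```

Call:
arm_command:
  plan:
    - [[0.6,0,0.4,0,0,0,1],[1.2,0,0.8,0,0,0,1],[1.8,0,1,0,0,0,1],[1.8,0,1,0,0,0,1]]

```text
time_s: 36.6
ee_pos: [0.5689, 0.0971, 0.1017]
eef_rot: [3.141, -0.381, 1.343]
force: [-6.6, -23.7, 3.5]
grip_width: 0.0007
grip_force: 12.1
```

Both arms came up hard at about 22 to 25 N. I back off and check.

Call:
arm_command:
  plan:
    - [[-4,0,-3,0,0,0,1],[-12,0,-15,0,0,0,1],[-15,0,-45,0,0,0,1],[-15,0,-90,0,0,0,1],[-15,0,-135,0,0,0,1],[-30,0,-175,0,-0.1,0,1],[-80,0,-190,0,-0.25,0,1],[-120,0,-190,0,-0.384,0,1],[-120,0,-190,0,-0.384,0,1],[-120,0,-190,0,-0.384,0,1]]

```text
time_s: 37.6
ee_pos: [0.5284, -0.0767, 0.2339]
eef_rot: [3.141, -0.006, 1.344]
force: [-0.6, 0.5, 0.1]
grip_width: 0.0002
grip_force: 0.0
```

```bash
python3 - <<'E'
from h import *
o=ctrl.get_obs();print(o['time_s'],o['ee_pos'],o['force'])
for n in('scene','top','wrist'):
    snap(n,n+'14');P=V(n+'14').cloud();D=P[...,:2]-[.5772,.1364];u=D@CY*1e3;w=D@[CY[1],-CY[0]]*1e3;q=np.hypot(u,w)
    m=(q<16)&(abs(P[...,2]-.2)<.01);print(n,'top z',m.sum(),np.median(P[m][:,2]) if m.any() else '')
    for s in(1,-1):
        for a,b in((.10,.115),(.115,.13),(.13,.145),(.145,.16),(.16,.175),(.175,.225)):
            m=(s*u>34)&(s*u<80)&(abs(w)<8)&(P[...,2]>a)&(P[...,2]<b)
            if m.sum()>2:print('  arm',s,a,m.sum(),'u',np.median(u[m]).round(1),'max',(s*u[m]).max().round(1))
a=V('scene14').p[85:195,225:325];b=V('top14').p[165:235,185:255]
cv2.imwrite('pics/fin.png',np.hstack([cv2.resize(a,(400,440)),cv2.resize(b,(400,440))]))
E
```

```text
37.6 [ 0.52835729 -0.07670467  0.233873  ] [-0.57646203  0.48108171  0.08944257]
scene top z 23 0.19977505940408358
  arm -1 0.1 5 u -52.3 max 54.1
  arm -1 0.115 17 u -48.0 max 52.1
  arm -1 0.13 17 u -44.4 max 48.2
  arm -1 0.145 11 u -40.9 max 44.2
  arm -1 0.16 20 u -38.2 max 46.5
  arm -1 0.175 5 u -36.0 max 37.6
top top z 79 0.20007018438723145
  arm 1 0.115 3 u 50.1 max 51.4
  arm 1 0.16 3 u 36.3 max 37.3
  arm -1 0.115 12 u -46.2 max 50.2
  arm -1 0.13 7 u -41.0 max 44.8
  arm -1 0.145 7 u -38.3 max 39.3
  arm -1 0.16 7 u -35.7 max 38.3
wrist top z 0 
  arm -1 0.1 40 u -51.6 max 52.6
  arm -1 0.115 197 u -47.7 max 51.8
  arm -1 0.13 208 u -42.5 max 46.2
  arm -1 0.145 155 u -39.4 max 40.9
  arm -1 0.16 4 u -39.7 max 40.0
```

View pics/fin.png

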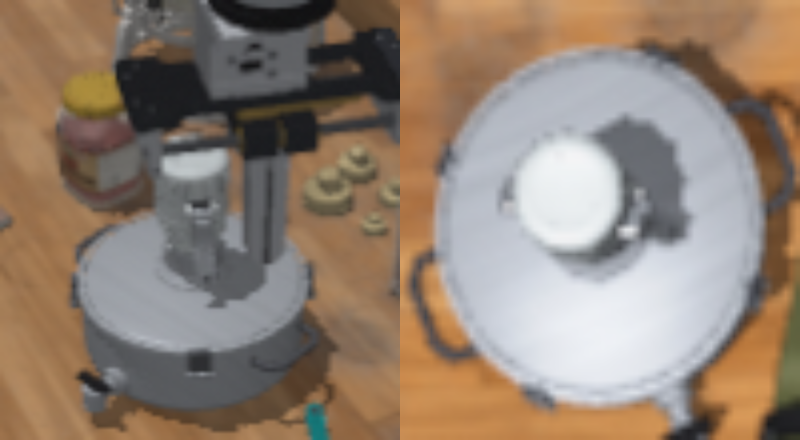

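The picture shows the cap on the neck at left crop (195,200), with the near arm hanging down at (205,250). In the top view at (565,195) neither arm stands out any more, and the cap top sits about 2 mm lower than before. I still need a direct look at arm a.

Call:
arm_command:
  plan:
    - [[30,0,-30,0,0,0,1],[80,0,-40,0,0,0,1],[130,0,-40,0,0,0,1],[180,0,-40,0,0,0,1],[230,0,-40,0,0,0,1],[280,0,-40,0,0,0,1],[330,0,-40,0,0,0,1],[330,0,-40,0,0,0,1],[330,0,-40,0,0,0,1],[330,0,-40,0,0,0,1]]

```text
time_s: 38.75
ee_pos: [0.6025, 0.2429, 0.2746]
eef_rot: [3.141, -0.002, 1.343]
force: [-0.1, -0.7, 0.7]
grip_width: 0.0006
grip_force: 0.0
```

```bash
python3 - <<'E'
from h import *
o=ctrl.get_obs();print(o['time_s'],o['ee_pos'],o['force'])
for n in('wrist','scene','top'):
    snap(n,n+'15');P=V(n+'15').cloud();D=P[...,:2]-[.5772,.1364];u=D@CY*1e3;w=D@[CY[1],-CY[0]]*1e3;q=np.hypot(u,w)
    m=(q<16)&(abs(P[...,2]-.2)<.01);print(n,'top z',m.sum(),np.median(P[m][:,2]) if m.any() else '')
    for s in(1,-1):
        for a,b in((.10,.115),(.115,.13),(.13,.145),(.145,.16),(.16,.175)):
            m=(s*u>34)&(s*u<80)&(abs(w)<8)&(P[...,2]>a)&(P[...,2]<b)
            if m.sum()>2:print('  arm',s,a,m.sum(),'u',np.median(u[m]).round(1),'max',(s*u[m]).max().round(1))
E
```

```text
38.75 [0.60252266 0.2429338  0.27463199] [-0.125417   -0.7281755   0.66128326]
wrist top z 0 
scene top z 49 0.2004212863918846
  arm -1 0.1 4 u -52.2 max 55.7
  arm -1 0.115 19 u -48.7 max 52.4
  arm -1 0.13 19 u -43.1 max 46.9
  arm -1 0.145 12 u -41.4 max 44.3
  arm -1 0.16 19 u -38.1 max 43.0
top top z 79 0.20019319935085123
  arm 1 0.115 3 u 49.5 max 50.6
  arm 1 0.16 4 u 37.3 max 39.1
  arm -1 0.115 12 u -46.9 max 50.0
  arm -1 0.13 9 u -40.8 max 44.0
  arm -1 0.145 7 u -37.9 max 39.4
  arm -1 0.16 6 u -36.2 max 38.4
```

Call:
arm_command:
  plan:
    - [[-40,0,0,0,0,0,1],[-90,0,0,0,0,0,1],[-120,0,0,0,0,0,1],[-120,0,0,0,0,0,1],[-120,0,0,0,0,0,1]]

```text
time_s: 39.4
ee_pos: [0.5756, 0.1259, 0.2748]
eef_rot: [3.14, -0.003, 1.342]
force: [-0.2, 0.5, 0.8]
grip_width: 0.0005
grip_force: 0.0
```

```bash
python3 - <<'E'
from h import *
o=ctrl.get_obs();print(o['time_s'],o['ee_pos'],o['force'])
for n in('wrist',):
    snap(n,n+'16');P=V(n+'16').cloud();D=P[...,:2]-[.5772,.1364];u=D@CY*1e3;w=D@[CY[1],-CY[0]]*1e3;q=np.hypot(u,w)
    m=(q<16)&(abs(P[...,2]-.2)<.01);print(n,'top z',m.sum(),np.median(P[m][:,2]) if m.any() else '')
    for s in(1,-1):
        for a,b in((.10,.115),(.115,.13),(.13,.145),(.145,.16),(.16,.175)):
            m=(s*u>34)&(s*u<80)&(abs(w)<8)&(P[...,2]>a)&(P[...,2]<b)
            if m.sum()>2:print('  arm',s,a,m.sum(),'u',np.median(u[m]).round(1),'z',np.median(P[m][:,2]).round(4))
E
```

```text
39.4 [0.57560664 0.12592841 0.27482272] [-0.15703735  0.48651533  0.84064908]
wrist top z 896 0.19919019046521663
  arm 1 0.1 9 u 52.5 z 0.1129
  arm 1 0.115 71 u 48.1 z 0.1223
  arm 1 0.13 80 u 42.9 z 0.1379
  arm 1 0.145 18 u 39.3 z 0.1503
  arm 1 0.16 90 u 36.1 z 0.1675
```

Arm a lies at 18° from vertical, as arm b does, so both are at their stops. The cap is down about 2.5 mm and held. I hand in.

```bash
python3 -c "
from station import ctrl
print(ctrl.hand_in())"
```

```text
the job is handed in; nothing more can be done
None
```

The camlock cap is on the neck, pressed home at about 25 N, and both cam arms are swung down to their stops; I handed it in at about 39 s. I pressed it twice, because the first time it rose about 2 mm as I eased off.

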